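# Sort stray parts back into the picking bins

### The arm

A 7-joint arm with a two-finger parallel gripper is mounted at the origin on the work surface. World frame = base frame: x ahead of the robot, y to its left, z up, the work surface at z = 0. Lengths are in m, angles in rad, forces in N, time in s.
With the tool pointing down it reaches from about 0.4 to 0.875 m from the base axis. Payload 19.3 kg.
Tool frame: the origin (TCP) lies between the finger pads; the fingertips stand 17 mm ahead of it and the grasp point (between the pads) lies 2 mm behind it (bot.tips_ahead is the z of the fingertips in the tool frame, in m); z points along the fingers, y is the direction in which the jaws open and shut (so a half turn about z gives the same grasp; the last joint's range is limited). The gripper opens to 85 mm and grips with 20 to 120 N. Pads are 22 mm wide; open, the fingers measure 114 mm over their backs; the gripper's body (76 mm by 85 mm) begins 54 mm behind the grasp point. The pads swing forward as they close: fully open they stand 13 mm farther back than shut.
Start: joints at [1.132, 0.521, -0.036, 1.599, 0.021, 1.021, -0.113], TCP at [0.225, -0.583, 0.208] pointing down, gripper open.
Joint ranges: [-2.91, 2.91], [-0.3, 2.13], [-1.5, 1.42], [0.17, 2.43], [-1.26, 4.41], [0.16, 1.93], [-2.52, 2.52]. Speed limits (rad/s): [1.89, 1.89, 2.39, 2.39, 3.01, 3.01, 3.01].

### API

Orientations are given as [roll, pitch, yaw] about the fixed x, y, z axes, in that order (R = Rz(yaw) Ry(pitch) Rx(roll)).
In Python, from workcell import telemetry, cams, job, bot gives the robot as it stands.
- The arm moves only by the tool arm_command, never from a script. Its argument "deltas" is a list of rows, each a list of 7 numbers: the opening, from -1 (shut) to 1 (fully open), so that 0 is half open, then the shift along the tool's x, y, z normalised to -1 to 1, where 1 is 150 mm, then the turn, a rotation vector about the tool's x, y, z normalised to -1 to 1, where 1 is 45 degrees. In form: [[hand, tx, ty, tz, rx, ry, rz], ...]. A call has 1 to 8 rows; each row is the pose to reach, as a shift and turn from the pose commanded when the call began, along the tool's axes at that moment; what a row does not reach only later rows make up. A row lasts 1/8 s, in which the tool goes at most 62.5 mm and 10.7 degrees, less where a joint would pass 70% of its speed; a pose out of reach is approached as far as the arm can. A call with a number of a shift or a turn outside -1 to 1 is refused whole. A call with a gripper value outside its range is refused whole. The fingers move at their own pace and stop on an object; "newtons" is the grip in N (left out, the last holds). Time passes only in rows, so rows that repeat a pose let the fingers close. It gives the time, the measured TCP pose, the force and the opening at its end, in the units of the state.
- telemetry.observe(): the state, without advancing time (a new reading comes with each control period).
- cams.grab_frame(name): name is "scene" or "top" or "wrist"; returns the picture (420x560x3 uint8, blue, green, red); there is no depth.
- cams.get_calibration(name): a dict with "fx", "fy", "cx", "cy" (pixels), "R" (3x3) and "t" (3): a world point X has camera coordinates R X + t. Camera axes: x right, y down, z forward; pixel columns grow to the right and rows downward; lengths in m; the calibration is good to about 2 mm. A picture is of the moment at which its call begins: read the wrist's pose just before it. get_calibration takes no time and is no camera call; for the wrist camera it gives the pose at the moment of the call.
- job.job_done(): hands the job in, once; it reports no verdict.
The state is a dict: "clock": time; "qpos": joint angles; "qd": joint speeds; "joint_efforts": joint torques, N m; "position": TCP position; "tool_rot": TCP orientation; "force": force on the tool from outside, world axes, zero at the start; "moment": the same for the moment, N m; "grip_width": finger opening in m.
Only numpy, scipy, OpenCV 4.12 (cv2) and the standard library are available. Lean on these libraries where they do the work, as an engineer would, in place of code of your own. Each camera call takes 0.05 s, during which the arm holds its last target.

### The job

Three stray parts lie on the bench: a round loudspeaker driver, a finned heat sink and a square camera module, one of them right behind the tall white solvent bottle. Move the bottle well out of the way, never tipping it and leaving it standing on the bench, and put each part into the bin that already holds its own kind, laid flat on the bin floor the same way up as it is now, set down and not dropped. Leave the brush, tape roll, screw jar and multimeter where they are.

Things in the scene. Friction and masses are not known exactly. Their poses are not given: they have to be found in the camera images.
- driver_c (a point): Loose black round loudspeaker driver lying cone up on its magnet, 24 mm tall, about 90 g. The round frame at the top is 50 mm in diameter and reaches from 13 to 23 mm above its underside; below it is a magnet 35 mm in diameter. Grip the frame across its diameter. Point on the axis, 12 mm above its underside; z up.
- heatsink_c (a point): Loose dark metal finned heat sink, base down and fins up, 50 long (its x) x 28 wide (its y) x 26 mm tall, about 70 g; the outer fins are flush with the sides, so grip it across the 28 mm. Point at its centre, 13 mm above its underside; z up.
- camera_c (a point): Loose black camera module, square housing 40 x 40 x 22 mm tall with a lens barrel 26 mm in diameter standing up from its middle, 34 mm tall in all, about 60 g. Grip the housing across two opposite sides (normals along its x or y). Point on the lens axis, 17 mm above its underside (half-way up); z up.
- bottle_c (a point): Loose standing white solvent bottle, closed, 0.3 kg: (mm) body 72 in diameter up to 105, sloping in above, black cap 42 in diameter from 128 to the top at 165; grip it by the cap. Point on its axis, half-way up (82.5 above its foot); z up. Any one of the parts lies right behind it, centres 68 apart, too close to grip; the other two lie 150 or more from it, to the robot's right.
- bin_driver_free (a point): Fixed grey picking bin (mm): inside 164 long x 124 wide, floor and walls 3 thick, walls 50 tall (front lip 24). Its rear holds two loudspeaker drivers (fixed, 27 tall). This point: inner floor, middle of the empty front part, 7 above the bench; 54 from front lip and from those parts, 62 from the sides. x to the bin's rear, y across, z up. The 3 bins stand side by side, 134 apart, at the robot's left, in any order.
- bin_heatsink_free (a point): Fixed grey picking bin (mm): inside 164 long x 124 wide, floor and walls 3 thick, walls 50 tall (front lip 24). Its rear holds two heat sinks (fixed, 26 tall). This point: inner floor, middle of the empty front part, 7 above the bench; 54 from front lip and from those parts, 62 from the sides. x to the bin's rear, y across, z up. The 3 bins stand side by side, 134 apart, at the robot's left, in any order.
- bin_camera_free (a point): Fixed grey picking bin (mm): inside 164 long x 124 wide, floor and walls 3 thick, walls 50 tall (front lip 24). Its rear holds two camera modules (fixed, 34 tall). This point: inner floor, middle of the empty front part, 7 above the bench; 54 from front lip and from those parts, 62 from the sides. x to the bin's rear, y across, z up. The 3 bins stand side by side, 134 apart, at the robot's left, in any order.
- driver: The same driver; origin at the centre of its underside.
- heatsink: The same heat sink; origin at the centre of its underside.
- camera: The same camera module; origin at the centre of its underside.
- bottle: The same bottle; origin at the centre of its foot.
- brush: Bystander: small loose bench brush lying flat, 150 long (its x) x 18 x 11 mm tall, between the bottle and the right-hand parts. Origin under its middle.
- roll: Bystander: loose roll of clear tape lying flat, 90 mm in diameter, 24 mm tall, farther out than the parts. Origin under its centre.
- jar: Bystander: loose closed jar of screws, 46 mm in diameter, 55 mm tall, to the right of the parts. Origin under its centre.
- meter: Bystander: loose multimeter lying flat, 150 (its x) x 75 x 34 mm tall (dial to 44), near right. Origin under its centre.

How it is judged:
By the outcome, as a careful person would: the job done as asked, in the order asked, and still so for the second after the job is handed in, with the robot touching nothing.
It also fails if it takes over 72 s, if anything falls off the work surface, if the arm or the gripper's body presses on something with over 40 N, if the wrist force passes 120 N, or if a joint passes its speed limit or range.

## Working session

There is one attempt and no reset: what is moved stays moved. The work goes in short steps, Python scripts to look and compute and a tool call to move; the robot and the scene stay as the last step left them, time stands still between calls to the robot, and variables do not carry over. Pictures are saved under pics/ and viewed, and the job is handed in when it is done.

Besides the shell and the picture viewer there is one more tool, called after "Emit:" by a JSON object that holds its "method" and its "body". arm_command: Moves the arm, as the interface text tells. Its arguments: {"type":"object","properties":{"deltas":{"type":"array","items":{"type":"array","items":{"type":"number"}}},"newtons":{"type":"number"}},"required":["deltas"]}

```bash
ls; mkdir -p pics; python3 - <<'E'
from workcell import telemetry,cams,job,bot
import cv2
print(telemetry.observe())
print(bot.tips_ahead)
for n in("scene","top","wrist"):
    c=cams.get_calibration(n);print(n,c)
    cv2.imwrite(f"pics/{n}0.png",cams.grab_frame(n))
E
```

```text
pics
{'clock': 0.0, 'qpos': array([ 1.13183329,  0.5220148 , -0.03634114,  1.60002743,  0.02120669,
        1.02108514, -0.11282315]), 'qd': array([-1.45482445e-03, -2.04218108e-03,  4.15641334e-04,  1.53176686e-04,
       -1.12764096e-04, -1.84610937e-03,  2.55730776e-05]), 'joint_efforts': array([-1.15916373e-03, -9.27104115e+01,  1.97986543e+00, -3.69935632e+01,
        1.78296299e-02,  8.22744827e-03, -1.74156395e-05]), 'position': array([ 0.22512308, -0.582648  ,  0.20791814]), 'tool_rot': array([-3.14044606e+00,  8.12244436e-05,  3.68745719e-01]), 'force': array([-0.42878071, -0.55282322,  0.2789275 ]), 'moment': array([ 0.02599879, -0.00103659, -0.05301619]), 'grip_width': 0.0851850972754327}
0.017
scene {'fx': 445.4233468585967, 'fy': 445.4233468585967, 'cx': 277.41486931439306, 'cy': 208.0248624769615, 'R': array([[ 0.56371469,  0.82596486,  0.00279189],
       [ 0.54056394, -0.36637082, -0.75733946],
       [-0.62451291,  0.42843257, -0.65301543]]), 't': array([-0.22100991, -0.2551375 ,  1.49415717])}
top {'fx': 429.1499978108092, 'fy': 429.1499978108092, 'cx': 276.8629905753364, 'cy': 210.7323604522969, 'R': array([[ 0.00978004, -0.99944936,  0.03170696],
       [-0.98350753, -0.01534127, -0.18021536],
       [ 0.18060255, -0.02942152, -0.98311601]]), 't': array([-0.102234  ,  0.55112861,  1.17446964])}
wrist {'fx': 343.73376223815455, 'fy': 343.73376223815455, 'cx': 277.16934330030415, 'cy': 213.35503643866446, 'R': array([[ 0.36046812, -0.93277073, -0.0012257 ],
       [-0.89299328, -0.34547523,  0.2884612 ],
       [-0.26949161, -0.10288652, -0.9574908 ]]), 't': array([-0.6253705 , -0.03801311,  0.38044855])}
```

View pics/scene0.png

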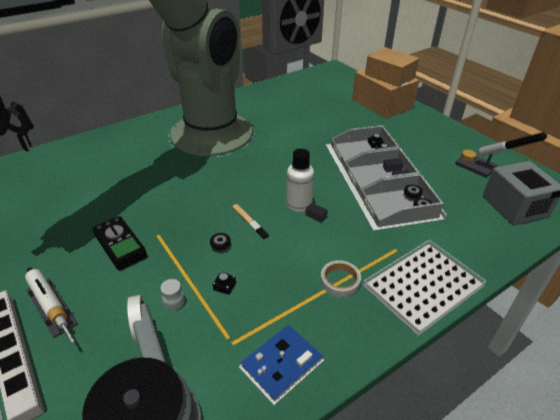

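View pics/top0.png

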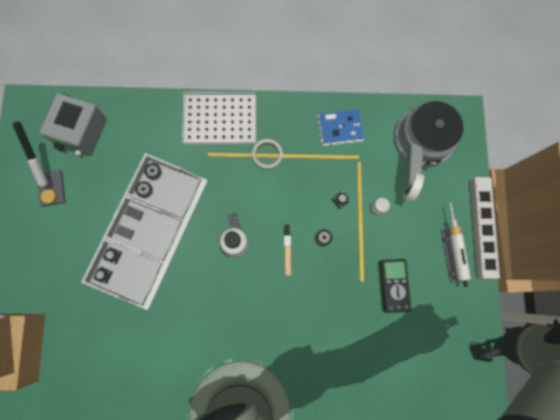

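View pics/wrist0.png

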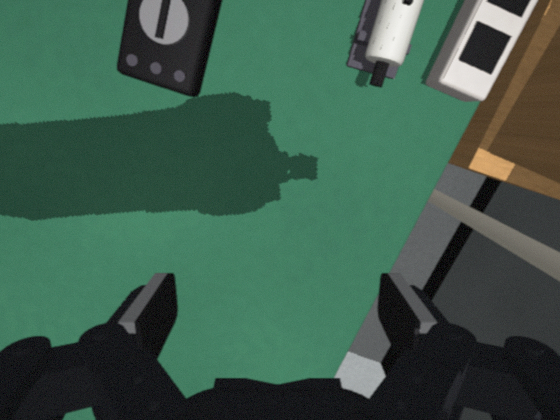

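The top view shows the bottle at about (233,240) and the heat sink behind it at (235,220). The driver is at (324,238), the camera module at (342,200), and the bins at left hold, from far to near, drivers, heat sinks and cameras. Next I enlarge crops for pixel readings.

```bash
cat > h.py <<'E'
import numpy as np,cv2
from workcell import telemetry,cams,job,bot
def ray(c,u,v,z):
    d=np.array([(u-c['cx'])/c['fx'],(v-c['cy'])/c['fy'],1.]);R=np.array(c['R']);t=np.array(c['t'])
    o=-R.T@t;d=R.T@d;return o+d*(z-o[2])/d[2]
def proj(c,X):
    p=np.array(c['R'])@np.array(X)+c['t'];return [round(c['fx']*p[0]/p[2]+c['cx'],1),round(c['fy']*p[1]/p[2]+c['cy'],1)]
def crop(im,x0,y0,x1,y1,s,fn):
    o=cv2.resize(im[y0:y1,x0:x1],None,fx=s,fy=s,interpolation=cv2.INTER_CUBIC)
    for x in range((x0+9)//10*10,x1,10):
        cv2.line(o,((x-x0)*s,0),((x-x0)*s,6 if x%50 else 14),(0,255,255),1)
        if x%20==0: cv2.putText(o,str(x),((x-x0)*s-8,24),0,.35,(0,255,255),1)
    for y in range((y0+9)//10*10,y1,10):
        cv2.line(o,(0,(y-y0)*s),(6,(y-y0)*s),(0,255,255),1)
        if y%20==0: cv2.putText(o,str(y),(8,(y-y0)*s+4),0,.35,(0,255,255),1)
    cv2.imwrite(fn,o)
E
python3 - <<'E'
from h import *
t=cv2.imread('pics/top0.png');t=cv2.convertScaleAbs(t,alpha=1.5,beta=15)
crop(t,75,145,215,315,4-1,'pics/c1.png')
crop(t,205,180,405,270,4,'pics/c2.png')
s=cv2.imread('pics/scene0.png');s=cv2.convertScaleAbs(s,alpha=1.5,beta=15)
crop(s,200,140,340,300,4-1,'pics/c3.png')
E
```

```text
(no output)
```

View pics/c1.png

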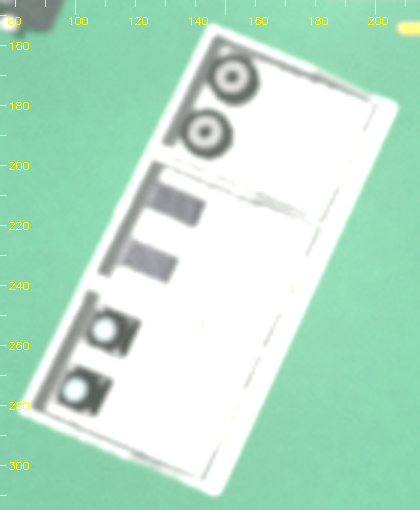

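View pics/c2.png

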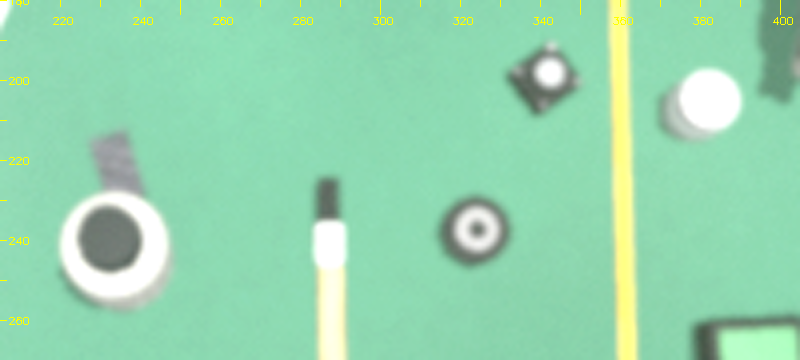

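View pics/c3.png

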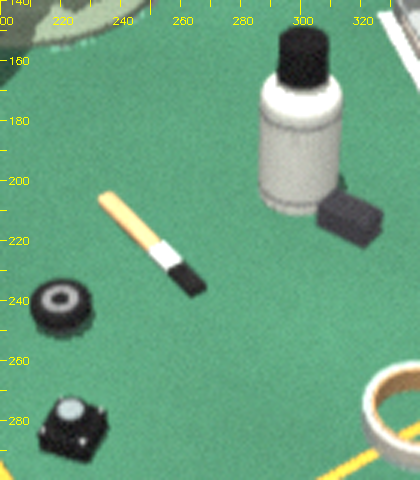

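```bash
python3 - <<'E'
from h import *
t=cv2.imread('pics/top0.png')
t=cv2.convertScaleAbs(t,alpha=.95)
crop(t,75,145,215,315,5-1,'pics/c4.png')
c=cams.get_calibration('top')
for n,u,v,z in [('cap',232,239.5,.165),('drv',323.8,237.5,.023),('cam',341.8,198,.034),('hsfarL',227.5,215,.026),('hsfarR',236.5,212.5,.026),
 ('d1',152.7,170.5,.034),('d2',143.7,189.5,.034),('h1',133.7,213,.033),('h2',125,232.3,.033),('c1',109.7,255,.041),('c2',100,274.7,.041)]:
    print(n,ray(c,u,v,z).round(4))
E
```

```text
cap [0.4552 0.0218 0.165 ]
drv [ 0.4808 -0.2332  0.023 ]
cam [ 0.5965 -0.2857  0.034 ]
hsfarL [0.5423 0.0472 0.026 ]
hsfarR [0.55   0.0213 0.026 ]
d1 [0.6695 0.2684 0.034 ]
d2 [0.6121 0.2907 0.034 ]
h1 [0.5428 0.3149 0.033 ]
h2 [0.4867 0.3355 0.033 ]
c1 [0.4213 0.3706 0.041 ]
c2 [0.3666 0.3928 0.041 ]
```

View pics/c4.png

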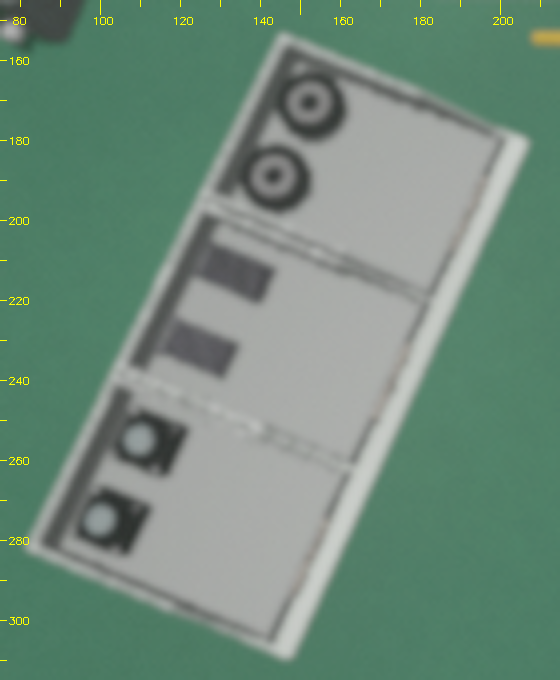

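```bash
cat >> h.py <<'E'
from scipy.spatial.transform import Rotation as Ro
def go(x,y,z,yaw):
    s=telemetry.observe();R0=Ro.from_euler('xyz',s['tool_rot'])
    d=R0.inv().apply(np.array([x,y,z])-s['position'])/.15
    r=(R0.inv()*Ro.from_euler('xyz',[np.pi,0,yaw])).as_rotvec()/(np.pi/4)
    n=max(1,np.ceil(np.max(np.abs(np.r_[d,r]))))
    print('t%.2f'%s['clock'],s['position'].round(4),s['tool_rot'].round(3),'F',s['force'].round(1),'w%.4f'%s['grip_width'],'| shift',d.round(3),'rot',r.round(3),'calls',n,'per',(d/n).round(3),(r/n).round(3))
E
python3 - <<'E'
from h import *
go(.455,.022,.25,1.15)
c=cams.get_calibration('top')
for n,u,v,z in [('rearfar',144.5,153.5,.055),('rearnear',81.5,282,.055),('frontfar',200,180,.03),('frontnear',143,305,.03),('m1',405,263,.034),('m2',384,263,.034),('m3',410,310,.034),('brA',288,225,.011),('brB',288,275,.011),('roll',267.5,153.5,.024)]:
    print(n,ray(c,u,v,z).round(3))
E
```

```text
t0.15 [ 0.2252 -0.5827  0.2081] [-3.141  0.     0.369] F [ 0.4 -0.4 -0. ] w0.0854 | shift [ 2.882 -3.208 -0.277] rot [-0.001 -0.    -0.995] calls 4.0 per [ 0.721 -0.802 -0.069] [-0.    -0.    -0.249]
rearfar [0.714 0.289 0.055]
rearnear [0.346 0.436 0.055]
frontfar [0.644 0.13  0.03 ]
frontnear [0.285 0.272 0.03 ]
m1 [ 0.409 -0.464  0.034]
m2 [ 0.409 -0.404  0.034]
m3 [ 0.278 -0.473  0.034]
brA [ 0.518 -0.13   0.011]
brB [ 0.372 -0.13   0.011]
roll [ 0.731 -0.066  0.024]
```

Emit:
{"method": "arm_command", "body": {"deltas": [[1, 0.36, -0.4, -0.28, 0, 0, 0], [1, 0.72, -0.8, -0.28, 0, 0, 0], [1, 0.72, -0.8, -0.28, 0, 0, 0]], "newtons": 40}}

```text
clock: 0.52
position: [0.2836, -0.4299, 0.2509]
tool_rot: [3.141, -0.0, 0.37]
force: [0.2, -1.3, -0.4]
grip_width: 0.0852
```

Emit:
{"method": "arm_command", "body": {"deltas": [[1, 0.36, -0.4, 0, 0, 0, 0], [1, 0.72, -0.8, 0, 0, 0, 0], [1, 0.72, -0.8, 0, 0, 0, 0]]}}

```text
clock: 0.9
position: [0.3409, -0.2786, 0.2506]
tool_rot: [3.142, -0.0, 0.371]
force: [0.2, -1.3, 0.6]
grip_width: 0.0852
```

Emit:
{"method": "arm_command", "body": {"deltas": [[1, 0.36, -0.4, 0, 0, 0, 0], [1, 0.72, -0.8, 0, 0, 0, 0], [1, 0.72, -0.8, 0, 0, 0, 0]]}}

```text
clock: 1.27
position: [0.3983, -0.1277, 0.2506]
tool_rot: [3.142, -0.0, 0.371]
force: [-0.5, -1.3, -1.0]
grip_width: 0.0856
```

```bash
python3 - <<'E'
from h import *
go(.455,.022,.25,1.15);print(telemetry.observe()['qpos'].round(2))
E
```

```text
t1.27 [ 0.3983 -0.1277  0.2506] [ 3.142 -0.     0.371] F [-0.5 -1.3 -1. ] w0.0856 | shift [ 0.714 -0.793  0.005] rot [ 0.    -0.    -0.992] calls 1 per [ 0.714 -0.793  0.005] [ 0.    -0.    -0.992]
[ 0.45  0.15 -0.32  2.04  0.06  0.96 -1.09]
```

Emit:
{"method": "arm_command", "body": {"deltas": [[1, 0.36, -0.4, 0, 0, 0, -0.23], [1, 0.71, -0.79, 0, 0, 0, -0.46], [1, 0.71, -0.79, 0, 0, 0, -0.7], [1, 0.71, -0.79, 0, 0, 0, -0.9], [1, 0.71, -0.79, 0, 0, 0, -0.99], [1, 0.71, -0.79, 0, 0, 0, -0.99]]}}

```text
clock: 2.02
position: [0.4543, 0.0185, 0.2504]
tool_rot: [-3.141, 0.0, 1.146]
force: [0.5, 0.2, -0.3]
grip_width: 0.0854
```

```bash
python3 - <<'E'
from h import *
go(.455,.022,.153,1.15);s=telemetry.observe();print(s['qpos'].round(2))
c=cams.get_calibration('wrist');im=cams.grab_frame('wrist');cv2.imwrite('pics/w1.png',im)
print('expect cap',proj(c,[.455,.022,.165]))
E
```

```text
t2.02 [0.4543 0.0185 0.2504] [-3.141  0.     1.146] F [ 0.5  0.2 -0.3] w0.0854 | shift [ 0.024 -0.005  0.649] rot [-0.     0.    -0.006] calls 1 per [ 0.024 -0.005  0.649] [-0.     0.    -0.006]
[ 0.28  0.23 -0.53  1.95  0.14  0.99 -0.74]
expect cap [np.float64(275.4), np.float64(205.0)]
```

View pics/w1.png

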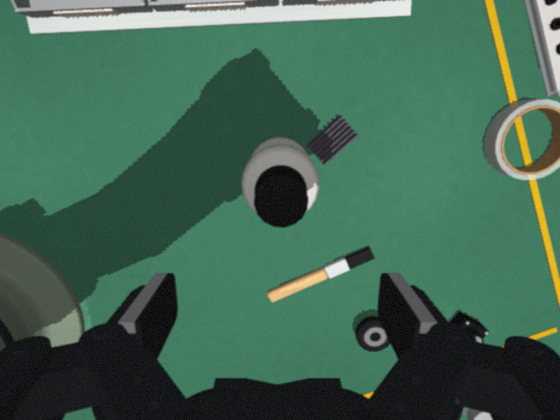

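```bash
python3 - <<'E'
from h import *
c=cams.get_calibration('wrist');im=cv2.imread('pics/w1.png')
print(ray(c,280.5,200,.165),'nadir',proj(c,(-np.array(c['R']).T@c['t'])-[0,0,.3]))
crop(cv2.convertScaleAbs(im,alpha=1.8,beta=20),220,90,380,250,4-1,'pics/w1c.png')
crop(cv2.convertScaleAbs(cv2.imread('pics/top0.png'),alpha=2,beta=0),205,200,265,270,8,'pics/c5.png')
E
```

```text
[0.46015005 0.02389275 0.165     ] nadir [np.float64(276.9), np.float64(109.7)]
```

View pics/w1c.png

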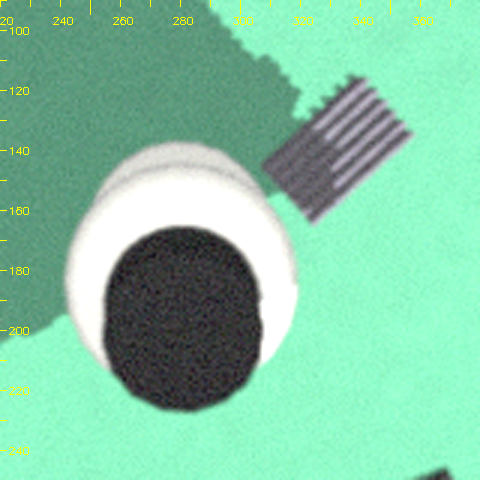

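View pics/c5.png

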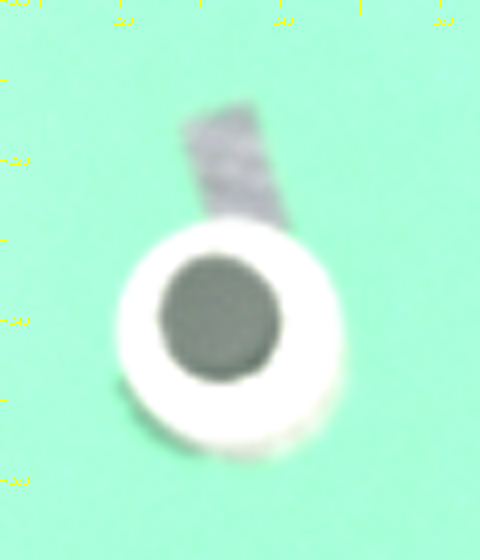

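```bash
python3 - <<'E'
from h import *
c=cams.get_calibration('scene');print(ray(c,301.2,154.5,.165))
# foot contour check in top: body foot
c=cams.get_calibration('top');print(ray(c,234,241.8,.105))
c=cams.get_calibration('wrist');print('hs', [ray(c,u,v,.026).round(4) for u,v in((340,115.5),(357,134),(324,164),(307,145))])
go(.458,.0225,.153,1.15)
E
```

```text
[0.47025691 0.01719494 0.165     ]
[0.45593972 0.02072368 0.105     ]
hs [array([0.5451, 0.0505, 0.026 ]), array([0.555 , 0.0243, 0.026 ]), array([0.5091, 0.0085, 0.026 ]), array([0.4998, 0.0361, 0.026 ])]
t2.08 [0.4543 0.0184 0.2504] [-3.141  0.     1.144] F [ 0.5 -1.   0.9] w0.0849 | shift [0.035 0.012 0.649] rot [-0.     0.    -0.007] calls 1 per [0.035 0.012 0.649] [-0.     0.    -0.007]
```

Emit:
{"method": "arm_command", "body": {"deltas": [[1, 0.04, 0.02, 0.3, 0, 0, 0], [1, 0.04, 0.02, 0.55, 0, 0, 0], [1, 0.04, 0.02, 0.65, 0, 0, 0], [1, 0.04, 0.02, 0.65, 0, 0, 0]]}}

```text
clock: 2.58
position: [0.4594, 0.0228, 0.1529]
tool_rot: [-3.141, 0.0, 1.146]
force: [-0.2, 0.0, 0.8]
grip_width: 0.0855
```

Emit:
{"method": "arm_command", "body": {"deltas": [[0.1, 0, 0, 0, 0, 0, 0], [0.1, 0, 0, 0, 0, 0, 0], [-0.4, 0, 0, 0, 0, 0, 0], [-0.4, 0, 0, 0, 0, 0, 0], [-0.4, 0, 0, 0, 0, 0, 0], [-0.4, 0, 0, 0, 0, 0, 0]], "newtons": 40}}

```text
clock: 3.32
position: [0.4595, 0.0228, 0.153]
tool_rot: [-3.142, 0.0, 1.146]
force: [-0.5, 0.5, -0.2]
grip_width: 0.0256
```

```bash
python3 - <<'E'
from h import *
go(.34,-.28,.20,1.15);s=telemetry.observe();print(s['qpos'].round(2))
im=cams.grab_frame('scene');crop(im,200,60,400,260,3,'pics/s1.png')
E
```

```text
t3.33 [0.4595 0.0228 0.153 ] [-3.142  0.     1.146] F [-0.5  0.5 -0.2] w0.0256 | shift [-2.167  0.105 -0.313] rot [-0.     0.    -0.005] calls 3.0 per [-0.722  0.035 -0.104] [-0.     0.    -0.002]
[ 0.22  0.38 -0.5   2.06  0.26  0.77 -0.86]
```

View pics/s1.png

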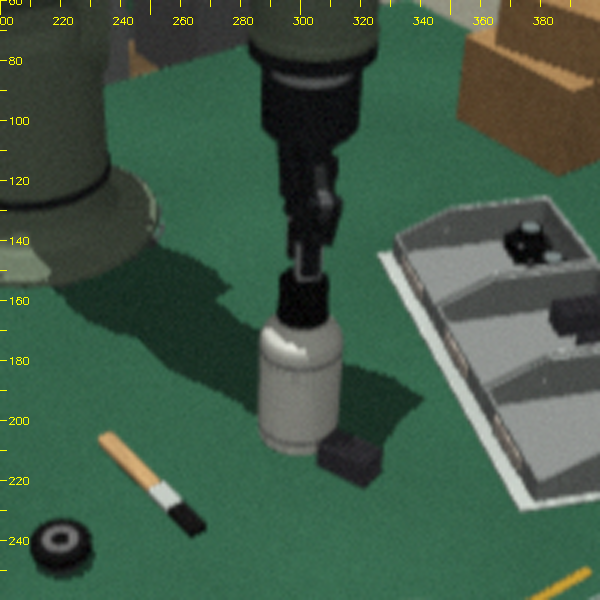

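```bash
python3 - <<'E'
from h import *
s=telemetry.observe();p=s['position']
for n in('scene','wrist','top'):
    c=cams.get_calibration(n);print(n,proj(c,p),proj(c,p-[0,0,.017]),proj(c,[.458,.022,.165]),proj(c,[.458,.022,.0]))
im=cams.grab_frame('wrist');cv2.imwrite('pics/w2.png',im)
im=cams.grab_frame('top');crop(im,180,180,300,300,5,'pics/t2.png')
E
```

```text
scene [np.float64(300.3), np.float64(155.8)] [np.float64(300.0), np.float64(161.4)] [np.float64(299.8), np.float64(151.6)] [np.float64(297.7), np.float64(202.3)]
wrist [np.float64(276.2), np.float64(254.6)] [np.float64(276.2), np.float64(242.6)] [np.float64(273.9), np.float64(267.0)] [np.float64(275.4), np.float64(191.1)]
top [np.float64(232.0), np.float64(238.4)] [np.float64(232.5), np.float64(239.1)] [np.float64(232.0), np.float64(238.4)] [np.float64(236.0), np.float64(245.0)]
```

View pics/w2.png

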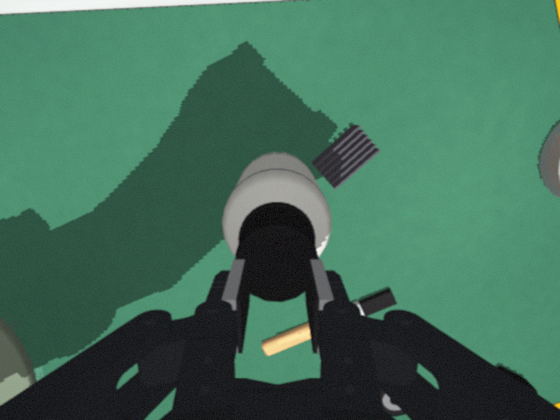

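View pics/t2.png

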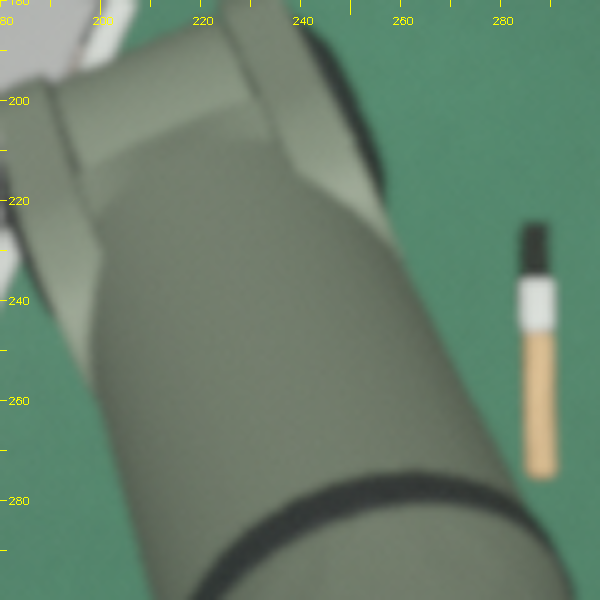

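Emit:
{"method": "arm_command", "body": {"deltas": [[-0.6, 0, 0, 0, 0, 0, 0], [-0.6, 0, 0, 0, 0, 0, 0]], "newtons": 40}}

```text
clock: 3.72
position: [0.4596, 0.0228, 0.153]
tool_rot: [-3.142, -0.0, 1.146]
force: [-0.6, 0.2, 0.8]
grip_width: 0.017
```

```bash
python3 - <<'E'
from h import *
s=telemetry.observe();print(s['grip_width'],s['force'],s['moment'])
im=cams.grab_frame('wrist');crop(im,180,180,380,380,3,'pics/w3.png')
E
```

```text
0.017041375339496897 [-0.61818149  0.19059697  0.77839004] [ 0.03519316 -0.00495993 -0.02344029]
```

View pics/w3.png

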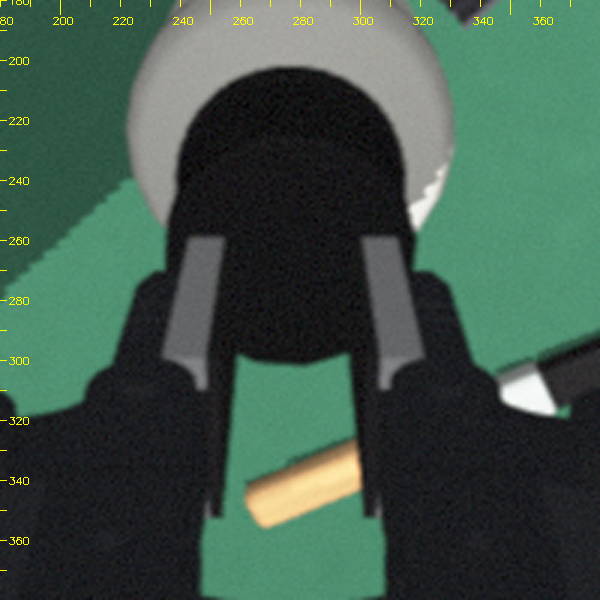

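```bash
python3 - <<'E'
from h import *
c=cams.get_calibration('wrist');s=telemetry.observe();p=s['position'];R0=Ro.from_euler('xyz',s['tool_rot'])
for z in(-.05,-.03,-.01,0,.017):
  for w in (.017,):
    A=[p+R0.apply([dx,y,z]) for dx in(-.011,.011) for y in(-w/2,w/2)]
    print(z,[proj(c,a) for a in A],'depth',(np.array(c['R'])@A[0]+c['t'])[2].round(3))
E
```

```text
-0.05 [[np.float64(254.5), np.float64(331.4)], [np.float64(297.5), np.float64(331.4)], [np.float64(253.3), np.float64(281.3)], [np.float64(298.5), np.float64(281.2)]] depth 0.136
-0.03 [[np.float64(257.2), np.float64(304.0)], [np.float64(295.0), np.float64(304.0)], [np.float64(256.4), np.float64(259.1)], [np.float64(295.7), np.float64(259.1)]] depth 0.155
-0.01 [[np.float64(259.4), np.float64(282.6)], [np.float64(293.0), np.float64(282.6)], [np.float64(258.7), np.float64(242.1)], [np.float64(293.6), np.float64(242.1)]] depth 0.174
0 [[np.float64(260.3), np.float64(273.6)], [np.float64(292.1), np.float64(273.6)], [np.float64(259.7), np.float64(234.9)], [np.float64(292.7), np.float64(234.9)]] depth 0.184
0.017 [[np.float64(261.7), np.float64(260.3)], [np.float64(290.9), np.float64(260.3)], [np.float64(261.1), np.float64(224.4)], [np.float64(291.3), np.float64(224.4)]] depth 0.2
```

```bash
python3 - <<'E'
from h import *
im=cams.grab_frame('scene');crop(cv2.convertScaleAbs(im,alpha=2.2,beta=25),265,90,340,165,8,'pics/s2.png')
c=cams.get_calibration('scene');s=telemetry.observe();p=s['position'];R0=Ro.from_euler('xyz',s['tool_rot'])
for z in (-.06,-.03,0,.017): print(z,proj(c,p+R0.apply([0,-.0085,z])),proj(c,p+R0.apply([0,.0085,z])))
print(proj(c,[.459,.022,.165]),dir(bot))
E
```

```text
-0.06 [np.float64(300.4), np.float64(133.3)] [np.float64(301.9), np.float64(137.0)]
-0.03 [np.float64(300.0), np.float64(143.8)] [np.float64(301.4), np.float64(147.5)]
0 [np.float64(299.5), np.float64(153.9)] [np.float64(301.0), np.float64(157.7)]
0.017 [np.float64(299.3), np.float64(159.5)] [np.float64(300.7), np.float64(163.3)]
[np.float64(300.1), np.float64(151.8)] ['IKError', '__class__', '__delattr__', '__dict__', '__dir__', '__doc__', '__eq__', '__format__', '__ge__', '__getattribute__', '__getstate__', '__gt__', '__hash__', '__init__', '__init_subclass__', '__le__', '__lt__', '__module__', '__ne__', '__new__', '__reduce__', '__reduce_ex__', '__repr__', '__setattr__', '__sizeof__', '__str__', '__subclasshook__', '__weakref__', 'tips_ahead']
```

View pics/s2.png

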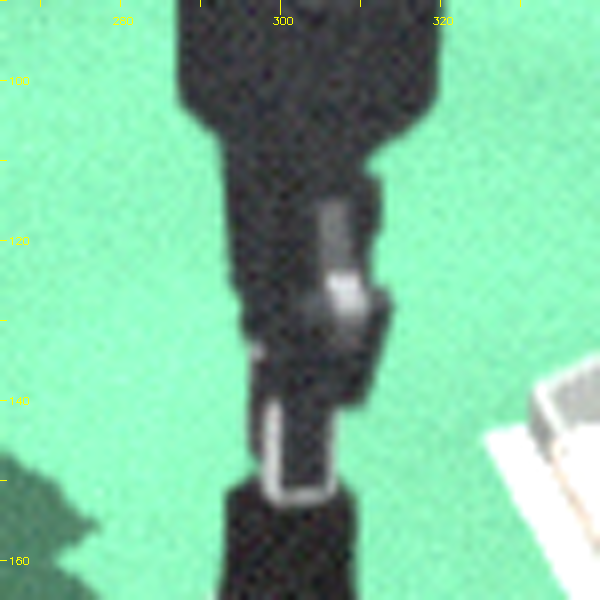

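The pictures disagree with the stated tool geometry. The jaws closed to 17 mm without touching the cap, and both cameras put the fingertips about 30 mm behind the reported TCP rather than 17 mm ahead of it. I'll open, go lower and check.

Emit:
{"method": "arm_command", "body": {"deltas": [[1, 0, 0, -0.1, 0, 0, 0], [1, 0, 0, -0.1, 0, 0, 0], [1, 0, 0, -0.1, 0, 0, 0], [1, 0, 0, -0.1, 0, 0, 0], [1, 0, 0, 0.1, 0, 0, 0], [1, 0, 0, 0.25, 0, 0, 0], [1, 0, 0, 0.25, 0, 0, 0]]}}

```text
clock: 4.7
position: [0.4586, 0.0228, 0.1144]
tool_rot: [-3.139, 0.001, 1.147]
force: [-0.6, 0.7, 1.0]
grip_width: 0.0853
```

Emit:
{"method": "arm_command", "body": {"deltas": [[0.2, 0, 0, 0, 0, 0, 0], [0.2, 0, 0, 0, 0, 0, 0], [-0.1, 0, 0, 0, 0, 0, 0], [-0.1, 0, 0, 0, 0, 0, 0], [-0.3, 0, 0, 0, 0, 0, 0], [-0.3, 0, 0, 0, 0, 0, 0]]}}

```text
clock: 5.45
position: [0.46, 0.0228, 0.1163]
tool_rot: [3.14, -0.0, 1.146]
force: [-3.2, 1.1, 11.3]
grip_width: 0.0409
```

```bash
python3 - <<'E'
from h import *
s=telemetry.observe();print(s['grip_width'],s['force'],s['moment'],s['position'])
im=cams.grab_frame('scene');crop(cv2.convertScaleAbs(im,alpha=2.2,beta=25),260,110,340,220,5,'pics/s3.png')
im=cams.grab_frame('wrist');cv2.imwrite('pics/w4.png',cv2.convertScaleAbs(im,alpha=2.2,beta=25))
E
```

```text
0.04093570390859602 [-3.22762937  1.06616268 11.2747774 ] [ 0.02625192  0.51163034 -0.03132849] [0.46001659 0.02284764 0.1163235 ]
```

View pics/s3.png

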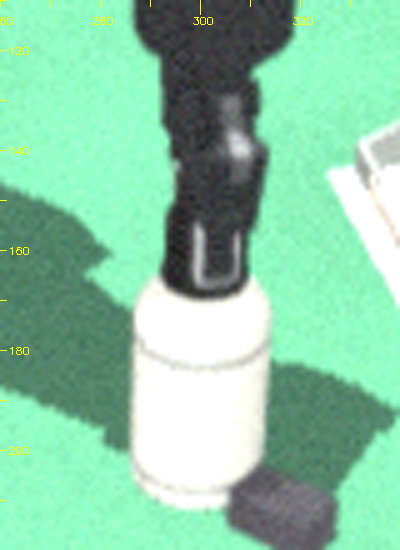

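View pics/w4.png

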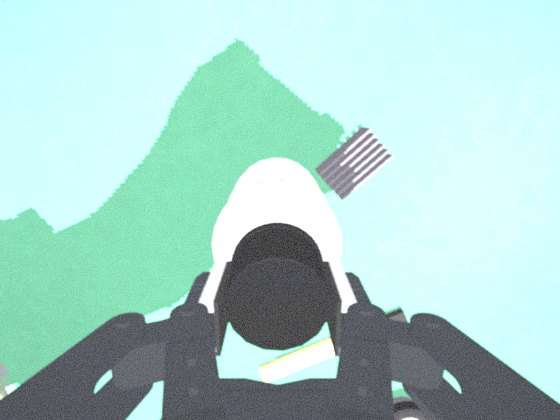

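Gripped: the opening is 41 mm and the tips are down at the cap's lower edge, so the tips sit about 12 mm behind the reported TCP. Lifting.

Emit:
{"method": "arm_command", "body": {"deltas": [[-0.3, 0, 0, -0.05, 0, 0, 0], [-0.3, 0, 0, -0.1, 0, 0, 0], [-0.3, 0, 0, -0.2, 0, 0, 0], [-0.3, 0, 0, -0.3, 0, 0, 0], [-0.3, 0, 0, -0.4, 0, 0, 0], [-0.3, 0, 0, -0.4, 0, 0, 0]], "newtons": 60}}

```text
clock: 6.3
position: [0.4602, 0.0227, 0.1767]
tool_rot: [3.14, -0.001, 1.146]
force: [0.0, 0.2, -2.6]
grip_width: 0.0404
```

```bash
python3 - <<'E'
from h import *
go(.34,-.28,.175,1.15)
im=cams.grab_frame('scene');crop(cv2.convertScaleAbs(im,alpha=1.5,beta=25),200,60,400,260,3,'pics/s4.png')
E
```

```text
t6.30 [0.4602 0.0227 0.1767] [ 3.140e+00 -1.000e-03  1.146e+00] F [ 0.   0.2 -2.6] w0.0404 | shift [-2.169  0.102  0.01 ] rot [ 0.003 -0.001 -0.005] calls 3.0 per [-0.723  0.034  0.003] [ 0.001 -0.    -0.002]
```

View pics/s4.png

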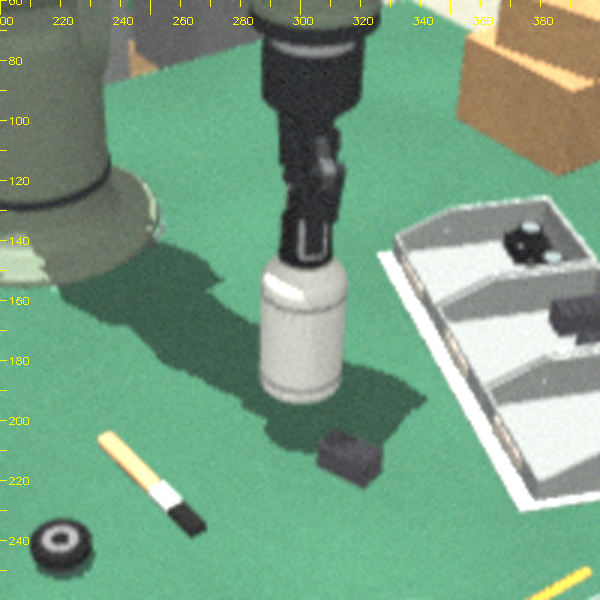

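Emit:
{"method": "arm_command", "body": {"deltas": [[-0.3, -0.08, 0, 0, 0, 0, 0], [-0.3, -0.22, 0.01, 0, 0, 0, 0], [-0.3, -0.38, 0.02, 0, 0, 0, 0], [-0.3, -0.54, 0.03, 0, 0, 0, 0], [-0.3, -0.72, 0.03, 0, 0, 0, 0]]}}

```text
clock: 6.98
position: [0.4182, -0.0787, 0.175]
tool_rot: [-3.141, 0.0, 1.146]
force: [-0.4, -0.3, -2.7]
grip_width: 0.0406
```

Emit:
{"method": "arm_command", "body": {"deltas": [[-0.3, -0.18, 0, 0, 0, 0, 0], [-0.3, -0.36, 0.01, 0, 0, 0, 0], [-0.3, -0.54, 0.02, 0, 0, 0, 0], [-0.3, -0.72, 0.03, 0, 0, 0, 0]]}}

```text
clock: 7.48
position: [0.3775, -0.179, 0.175]
tool_rot: [-3.141, 0.0, 1.146]
force: [0.5, 0.3, -1.7]
grip_width: 0.0402
```

Emit:
{"method": "arm_command", "body": {"deltas": [[-0.3, -0.18, 0, 0, 0, 0, 0], [-0.3, -0.36, 0.01, 0, 0, 0, 0], [-0.3, -0.54, 0.02, 0, 0, 0, 0], [-0.3, -0.66, 0.03, 0, 0, 0, 0], [-0.3, -0.72, 0.03, 0, 0, 0, 0], [-0.3, -0.72, 0.03, 0, 0, 0, 0]]}}

```text
clock: 8.22
position: [0.3379, -0.2781, 0.1752]
tool_rot: [-3.141, -0.0, 1.145]
force: [0.3, 0.1, -1.1]
grip_width: 0.0402
```

```bash
python3 - <<'E'
from h import *
go(.34,-.28,.1165,1.15)
im=cams.grab_frame('scene');crop(cv2.convertScaleAbs(im,alpha=1.5,beta=25),60,90,260,290,3,'pics/s5.png')
E
```

```text
t8.22 [ 0.3379 -0.2781  0.1752] [-3.141 -0.     1.145] F [ 0.3  0.1 -1.1] w0.0402 | shift [-0.006  0.018  0.391] rot [-0.001 -0.    -0.006] calls 1 per [-0.006  0.018  0.391] [-0.001 -0.    -0.006]
```

View pics/s5.png

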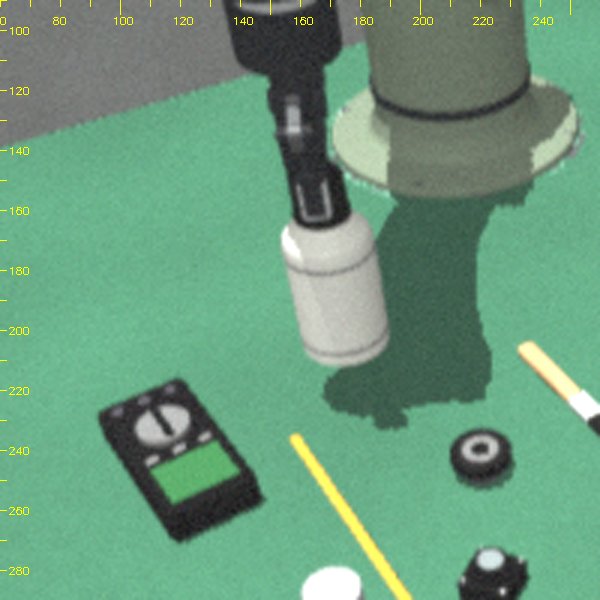

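Emit:
{"method": "arm_command", "body": {"deltas": [[-0.3, 0, 0, 0.12, 0, 0, 0], [-0.3, 0, 0, 0.24, 0, 0, 0], [-0.3, 0, 0, 0.33, 0, 0, 0], [-0.3, 0, 0, 0.36, 0, 0, 0], [-0.3, 0, 0, 0.38, 0, 0, 0], [-0.3, 0, 0, 0.385, 0, 0, 0], [-0.3, 0, 0, 0.39, 0, 0, 0]]}}

```text
clock: 9.15
position: [0.3386, -0.2782, 0.1173]
tool_rot: [3.141, 0.0, 1.146]
force: [0.2, -0.4, -2.5]
grip_width: 0.0404
```

Emit:
{"method": "arm_command", "body": {"deltas": [[-0.3, 0, 0, 0.006, 0, 0, 0], [-0.3, 0, 0, 0.012, 0, 0, 0], [-0.3, 0, 0, 0.012, 0, 0, 0]]}}

```text
clock: 9.52
position: [0.3387, -0.2785, 0.1164]
tool_rot: [3.14, 0.001, 1.146]
force: [-6.5, 3.1, 31.8]
grip_width: 0.0402
```

Emit:
{"method": "arm_command", "body": {"deltas": [[-0.05, 0, 0, -0.005, 0, 0, 0], [0.3, 0, 0, -0.005, 0, 0, 0], [1, 0, 0, -0.005, 0, 0, 0], [1, 0, 0, -0.005, 0, 0, 0], [1, 0, 0, -0.2, 0, 0, 0], [1, 0, 0, -0.5, 0, 0, 0], [1, 0, 0, -0.8, 0, 0, 0], [1, 0, 0, -0.8, 0, 0, 0]]}}

```text
clock: 10.52
position: [0.3396, -0.2789, 0.2379]
tool_rot: [3.137, 0.001, 1.146]
force: [0.1, -0.7, -1.1]
grip_width: 0.0854
```

```bash
python3 - <<'E'
from h import *
go(.48,-.233,.2,1.15);print(telemetry.observe()['qpos'].round(2))
im=cams.grab_frame('scene');crop(cv2.convertScaleAbs(im,alpha=1.5,beta=25),60,90,260,290,3,'pics/s6.png')
E
```

```text
t10.53 [ 0.3396 -0.2789  0.2379] [3.137e+00 1.000e-03 1.146e+00] F [ 0.1 -0.7 -1.1] w0.0854 | shift [0.665 0.726 0.255] rot [ 0.006  0.002 -0.005] calls 1 per [0.665 0.726 0.255] [ 0.006  0.002 -0.005]
[ 0.9   0.2  -0.4   2.01  0.1   0.94  0.02]
```

View pics/s6.png

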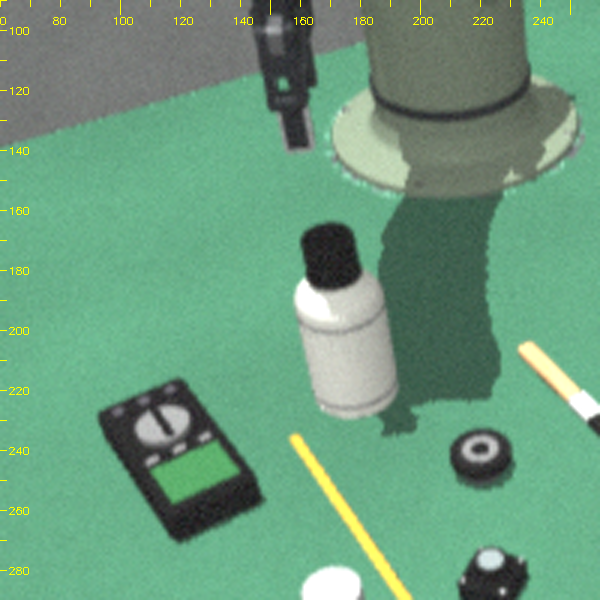

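Emit:
{"method": "arm_command", "body": {"deltas": [[1, 0.33, 0.36, 0, 0, 0, 0], [1, 0.67, 0.72, 0, 0, 0, -0.04], [1, 0.67, 0.72, 0.2, 0, 0, -0.05], [1, 0.67, 0.72, 0.25, 0, 0, -0.05], [1, 0.67, 0.72, 0.25, 0, 0, -0.05]]}}

```text
clock: 11.2
position: [0.4771, -0.2311, 0.1967]
tool_rot: [-3.139, 0.0, 1.185]
force: [0.1, -0.3, -0.6]
grip_width: 0.085
```

```bash
python3 - <<'E'
from h import *
go(.481,-.233,.2,1.186)
c=cams.get_calibration('wrist');im=cams.grab_frame('wrist');cv2.imwrite('pics/w5.png',cv2.convertScaleAbs(im,alpha=1.6,beta=20))
print(proj(c,[.4808,-.2332,.023]),proj(c,[.5965,-.2857,.034]))
E
```

```text
t11.20 [ 0.4771 -0.2311  0.1967] [-3.139  0.     1.185] F [ 0.1 -0.3 -0.6] w0.0850 | shift [-0.002  0.029 -0.022] rot [-0.003  0.    -0.001] calls 1 per [-0.002  0.029 -0.022] [-0.003  0.    -0.001]
[np.float64(281.1), np.float64(185.7)] [np.float64(410.5), np.float64(193.2)]
```

View pics/w5.png

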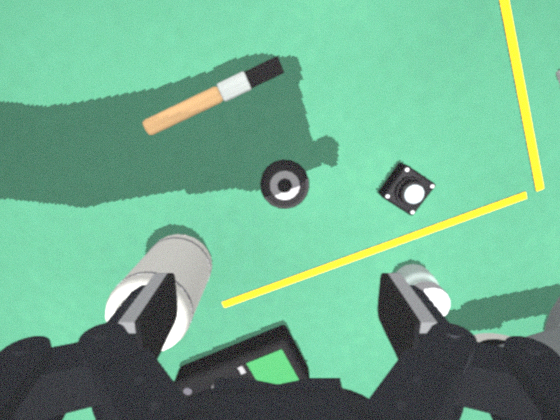

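```bash
python3 - <<'E'
from h import *
im=cv2.imread('pics/w5.png');crop(im,250,140,450,230,4,'pics/w5c.png')
c=cams.get_calibration('wrist')
print(ray(c,285,184,.022))
E
```

```text
[ 0.48543722 -0.23392029  0.022     ]
```

View pics/w5c.png

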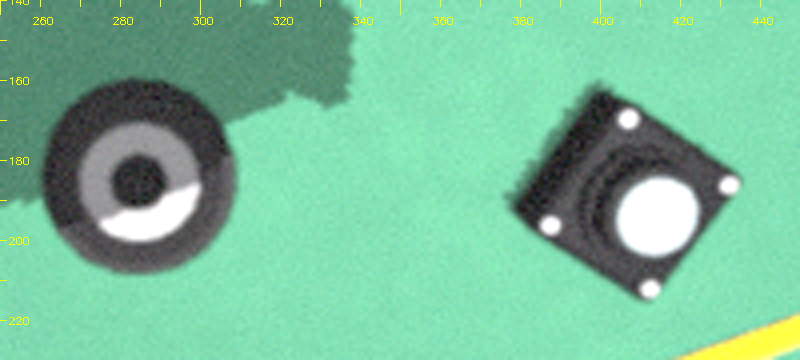

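```bash
python3 - <<'E'
from h import *
go(.4845,-.2337,.06,1.186)
E
```

```text
t11.25 [ 0.4774 -0.2314  0.1976] [-3.141  0.     1.185] F [-0.3  0.1  0.3] w0.0851 | shift [0.004 0.05  0.917] rot [-0.001  0.    -0.002] calls 1 per [0.004 0.05  0.917] [-0.001  0.    -0.002]
```

Emit:
{"method": "arm_command", "body": {"deltas": [[1, 0, 0.05, 0.3, 0, 0, 0], [1, 0, 0.05, 0.6, 0, 0, 0], [1, 0, 0.05, 0.8, 0, 0, 0], [1, 0, 0.05, 0.95, 0, 0, 0], [1, 0, 0.05, 0.95, 0, 0, 0]]}}

```text
clock: 11.88
position: [0.4842, -0.2342, 0.0549]
tool_rot: [-3.14, 0.0, 1.185]
force: [-0.4, 0.4, 1.1]
grip_width: 0.0852
```

```bash
python3 - <<'E'
from h import *
go(.4845,-.2337,.003,1.186)
im=cams.grab_frame('scene');crop(cv2.convertScaleAbs(im,alpha=1.6,beta=25),150,170,290,290,5,'pics/s7.png')
im=cams.grab_frame('wrist');cv2.imwrite('pics/w6.png',cv2.convertScaleAbs(im,alpha=1.6,beta=20))
E
```

```text
t11.88 [ 0.4842 -0.2342  0.0549] [-3.14   0.     1.185] F [-0.4  0.4  1.1] w0.0852 | shift [0.004 0.001 0.346] rot [-0.002  0.    -0.002] calls 1 per [0.004 0.001 0.346] [-0.002  0.    -0.002]
```

View pics/s7.png

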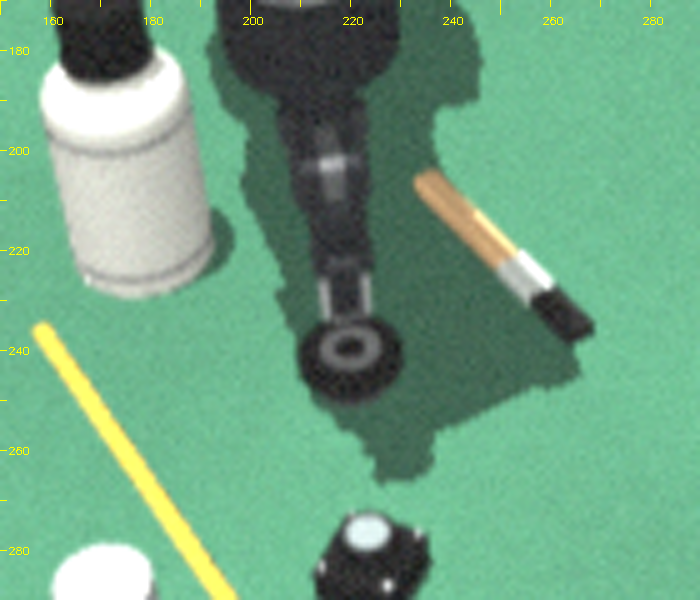

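View pics/w6.png

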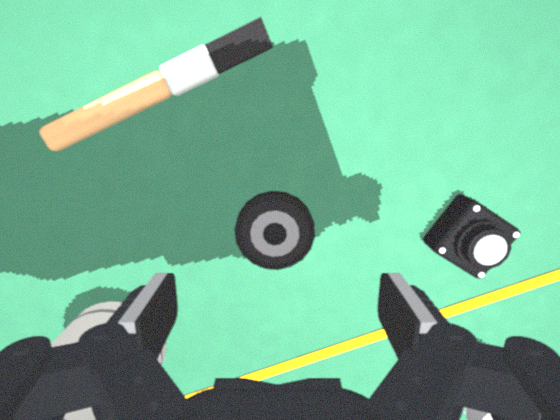

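```bash
python3 - <<'E'
from h import *
c=cams.get_calibration('wrist');X=ray(c,275,230.5,.023);print(X)
go(X[0],X[1],0.0,1.186)
E
```

```text
[ 0.48522499 -0.23270558  0.023     ]
t11.97 [ 0.4854 -0.2344  0.0564] [3.14  0.    1.185] F [-0.2 -0.   0.9] w0.0852 | shift [ 0.01  -0.006  0.376] rot [ 0.002  0.    -0.001] calls 1 per [ 0.01  -0.006  0.376] [ 0.002  0.    -0.001]
```

Emit:
{"method": "arm_command", "body": {"deltas": [[1, 0.01, -0.01, 0.2, 0, 0, 0], [1, 0.01, -0.01, 0.35, 0, 0, 0], [0.7, 0.01, -0.01, 0.4, 0, 0, 0], [0.45, 0.01, -0.01, 0.4, 0, 0, 0], [0.45, 0.01, -0.01, 0.4, 0, 0, 0]], "newtons": 40}}

```text
clock: 12.6
position: [0.485, -0.2322, -0.0037]
tool_rot: [3.14, 0.0, 1.185]
force: [-0.5, 0.1, -0.1]
grip_width: 0.0619
```

```bash
python3 - <<'E'
from h import *
go(.485,-.233,-.005,1.186)
im=cams.grab_frame('scene');crop(cv2.convertScaleAbs(im,alpha=2.2,beta=25),180,200,260,280,7,'pics/s8.png')
im=cams.grab_frame('wrist');crop(cv2.convertScaleAbs(im,alpha=2,beta=20),180,180,380,380,3,'pics/w7.png')
E
```

```text
t12.60 [ 0.485  -0.2322 -0.0037] [3.14  0.    1.185] F [-0.5  0.1 -0.1] w0.0619 | shift [-0.005  0.002  0.009] rot [ 0.002  0.    -0.001] calls 1 per [-0.005  0.002  0.009] [ 0.002  0.    -0.001]
```

View pics/s8.png

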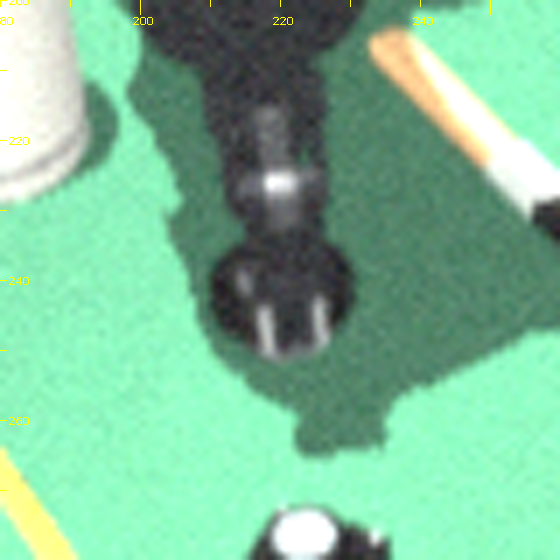

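View pics/w7.png

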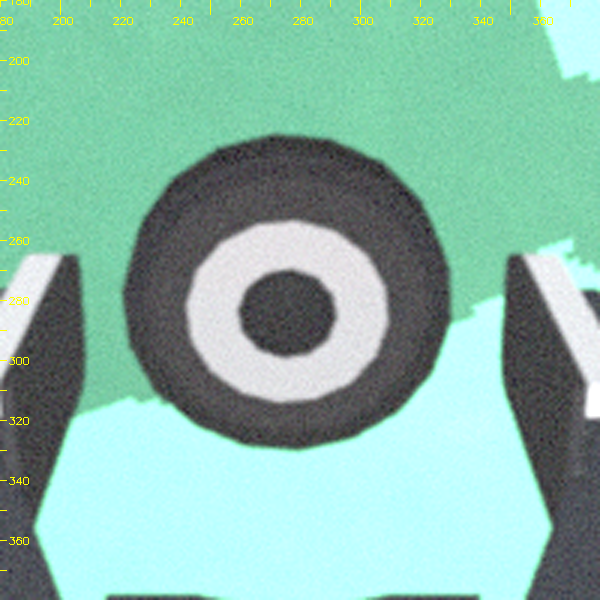

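```bash
python3 - <<'E'
from h import *
s=telemetry.observe();p=s['position'];R0=Ro.from_euler('xyz',s['tool_rot'])
for n in('scene','wrist'):
  c=cams.get_calibration(n)
  for z in (-.035,-.025,-.015,0,.010): print(n,z,[proj(c,p+R0.apply([x,.031,z])) for x in(-.011,.011)],[proj(c,p+R0.apply([x,.038,z])) for x in(-.011,.011)])
E
```

```text
scene -0.035 [[np.float64(216.4), np.float64(246.2)], [np.float64(225.7), np.float64(244.8)]] [[np.float64(216.7), np.float64(248.3)], [np.float64(226.1), np.float64(246.9)]]
scene -0.025 [[np.float64(216.7), np.float64(249.2)], [np.float64(226.0), np.float64(247.8)]] [[np.float64(217.1), np.float64(251.3)], [np.float64(226.4), np.float64(249.8)]]
scene -0.015 [[np.float64(217.1), np.float64(252.1)], [np.float64(226.3), np.float64(250.7)]] [[np.float64(217.4), np.float64(254.2)], [np.float64(226.7), np.float64(252.8)]]
scene 0 [[np.float64(217.6), np.float64(256.4)], [np.float64(226.7), np.float64(255.0)]] [[np.float64(218.0), np.float64(258.5)], [np.float64(227.1), np.float64(257.1)]]
scene 0.01 [[np.float64(218.0), np.float64(259.3)], [np.float64(227.0), np.float64(257.9)]] [[np.float64(218.3), np.float64(261.4)], [np.float64(227.4), np.float64(259.9)]]
wrist -0.035 [[np.float64(347.1), np.float64(310.1)], [np.float64(350.2), np.float64(264.0)]] [[np.float64(363.1), np.float64(310.1)], [np.float64(366.9), np.float64(264.0)]]
wrist -0.025 [[np.float64(342.9), np.float64(298.1)], [np.float64(345.6), np.float64(254.4)]] [[np.float64(358.0), np.float64(298.1)], [np.float64(361.3), np.float64(254.4)]]
wrist -0.015 [[np.float64(339.2), np.float64(287.4)], [np.float64(341.6), np.float64(245.9)]] [[np.float64(353.4), np.float64(287.4)], [np.float64(356.4), np.float64(245.9)]]
wrist 0 [[np.float64(334.3), np.float64(273.5)], [np.float64(336.3), np.float64(234.8)]] [[np.float64(347.4), np.float64(273.5)], [np.float64(349.9), np.float64(234.8)]]
wrist 0.01 [[np.float64(331.5), np.float64(265.4)], [np.float64(333.3), np.float64(228.4)]] [[np.float64(343.9), np.float64(265.4)], [np.float64(346.2), np.float64(228.4)]]
```

```bash
python3 - <<'E'
from h import *
c=cams.get_calibration('wrist');X=ray(c,276.5,277.5,.023);print(X)
go(X[0],X[1],-.018,1.186)
E
```

```text
[ 0.48513981 -0.23155839  0.023     ]
t12.70 [ 0.4848 -0.2321 -0.004 ] [3.14  0.    1.185] F [ 0.2 -0.  -0.3] w0.0617 | shift [0.004 0.001 0.094] rot [ 0.002  0.    -0.001] calls 1 per [0.004 0.001 0.094] [ 0.002  0.    -0.001]
```

Emit:
{"method": "arm_command", "body": {"deltas": [[0.45, 0, 0, 0.04, 0, 0, 0], [0.45, 0, 0, 0.07, 0, 0, 0], [0.45, 0, 0, 0.09, 0, 0, 0], [0.45, 0, 0, 0.09, 0, 0, 0]]}}

```text
clock: 13.2
position: [0.4842, -0.2316, -0.0186]
tool_rot: [-3.141, -0.0, 1.186]
force: [-0.7, 0.1, -0.2]
grip_width: 0.0618
```

```bash
python3 - <<'E'
from h import *
s=telemetry.observe();p=s['position'];R0=Ro.from_euler('xyz',s['tool_rot'])
im=cams.grab_frame('scene');crop(cv2.convertScaleAbs(im,alpha=2.2,beta=25),180,200,260,280,7,'pics/s9.png')
im=cams.grab_frame('wrist');crop(cv2.convertScaleAbs(im,alpha=2,beta=20),180,180,380,380,3,'pics/w8.png')
E
```

```text
(no output)
```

View pics/s9.png

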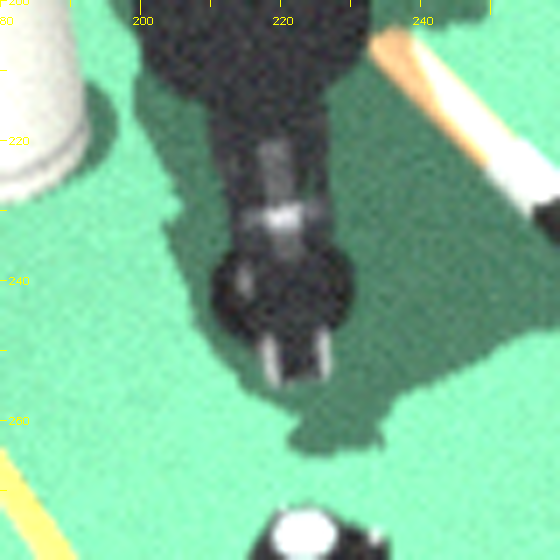

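View pics/w8.png

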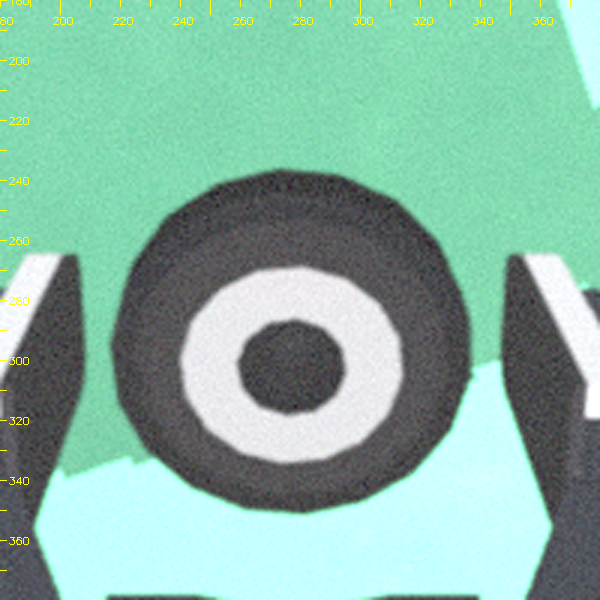

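Emit:
{"method": "arm_command", "body": {"deltas": [[0.45, 0, 0, 0.03, 0, 0, 0], [0.45, 0, 0, 0.05, 0, 0, 0], [0.45, 0, 0, 0.065, 0, 0, 0], [0.45, 0, 0, 0.065, 0, 0, 0]]}}

```text
clock: 13.8
position: [0.4843, -0.2318, -0.0282]
tool_rot: [-3.141, 0.0, 1.186]
force: [0.4, 0.4, -0.4]
grip_width: 0.0617
```

Emit:
{"method": "arm_command", "body": {"deltas": [[0.25, 0, 0, 0, 0, 0, 0], [0.1, 0, 0, 0, 0, 0, 0], [0, 0, 0, 0, 0, 0, 0], [0, 0, 0, 0, 0, 0, 0], [0, 0, 0, 0, 0, 0, 0]]}}

```text
clock: 14.42
position: [0.4857, -0.2321, -0.0257]
tool_rot: [3.139, 0.0, 1.185]
force: [-7.5, 4.4, 54.0]
grip_width: 0.0489
```

```bash
python3 - <<'E'
from h import *
go(.4842,-.2316,.1,1.186)
im=cams.grab_frame('wrist');crop(cv2.convertScaleAbs(im,alpha=2,beta=20),180,180,380,380,3,'pics/w9.png')
E
```

```text
t14.43 [ 0.4857 -0.2321 -0.0257] [3.139 0.    1.185] F [-7.5  4.4 54. ] w0.0489 | shift [-0.001 -0.008 -0.838] rot [ 0.004  0.001 -0.001] calls 1 per [-0.001 -0.008 -0.838] [ 0.004  0.001 -0.001]
```

View pics/w9.png

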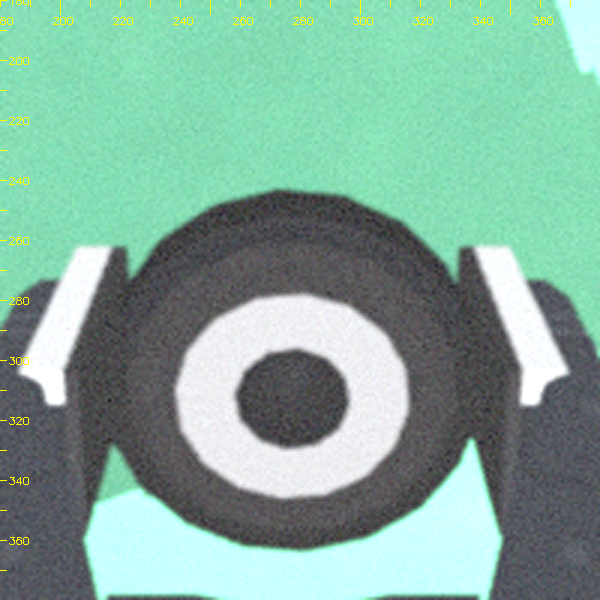

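Emit:
{"method": "arm_command", "body": {"deltas": [[0, 0, 0, -0.03, 0, 0, 0], [0, 0, 0, -0.1, 0, 0, 0], [0, 0, 0, -0.3, 0, 0, 0], [0, 0, 0, -0.55, 0, 0, 0], [0, 0, 0, -0.8, 0, 0, 0], [0, 0, 0, -1, 0, 0, 0], [0, 0, 0, -1, 0, 0, 0]]}}

```text
clock: 15.35
position: [0.4853, -0.2323, 0.1242]
tool_rot: [3.138, 0.0, 1.185]
force: [-0.2, -0.1, -1.4]
grip_width: 0.0487
```

```bash
python3 - <<'E'
from h import *
go(.6102,.2038,.12,1.186)
im=cams.grab_frame('scene');crop(cv2.convertScaleAbs(im,alpha=1.8,beta=25),150,100,330,280,3,'pics/s10.png')
E
```

```text
t15.35 [ 0.4853 -0.2323  0.1242] [3.138 0.    1.185] F [-0.2 -0.1 -1.4] w0.0487 | shift [ 3.007 -0.322  0.026] rot [ 0.004  0.    -0.001] calls 4.0 per [ 0.752 -0.08   0.006] [ 0.001  0.    -0.   ]
```

View pics/s10.png

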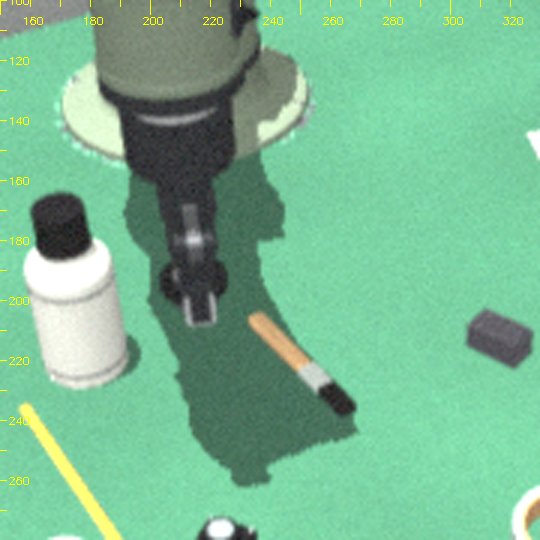

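Emit:
{"method": "arm_command", "body": {"deltas": [[0, 0.12, -0.01, 0, 0, 0, 0], [0, 0.36, -0.04, 0, 0, 0, 0], [0, 0.68, -0.07, 0, 0, 0, 0], [0, 1, -0.11, 0, 0, 0, 0]]}}

```text
clock: 15.9
position: [0.5253, -0.084, 0.1211]
tool_rot: [-3.14, -0.0, 1.186]
force: [0.9, 0.8, -0.6]
grip_width: 0.0486
```

Emit:
{"method": "arm_command", "body": {"deltas": [[0, 0.33, -0.04, 0, 0, 0, 0], [0, 0.66, -0.07, 0, 0, 0, 0], [0, 1, -0.11, 0, 0, 0, 0]]}}

```text
clock: 16.27
position: [0.5661, 0.0614, 0.121]
tool_rot: [-3.14, 0.0, 1.186]
force: [0.9, 0.1, -0.5]
grip_width: 0.0485
```

Emit:
{"method": "arm_command", "body": {"deltas": [[0, 0.3, -0.03, 0, 0, 0, 0], [0, 0.6, -0.06, 0, 0, 0, 0], [0, 0.85, -0.09, 0, 0, 0, 0], [0, 0.97, -0.1, 0, 0, 0, 0], [0, 1, -0.1, 0, 0, 0, 0], [0, 1, -0.1, 0, 0, 0, 0]]}}

```text
clock: 17.02
position: [0.6088, 0.2022, 0.1216]
tool_rot: [-3.141, 0.001, 1.185]
force: [-1.5, -0.3, -1.1]
grip_width: 0.0485
```

```bash
python3 - <<'E'
from h import *
go(.6102,.2038,.06,1.186);print(telemetry.observe()['qpos'].round(2))
im=cams.grab_frame('scene');crop(cv2.convertScaleAbs(im,alpha=1.4,beta=15),300,40,460,240,3,'pics/s11.png')
im=cams.grab_frame('wrist');cv2.imwrite('pics/w11.png',cv2.convertScaleAbs(im,alpha=1.2,beta=15))
im=cams.grab_frame('top');crop(im,75,145,215,315,4,'pics/t11.png')
E
```

```text
t17.02 [0.6088 0.2022 0.1216] [-3.141e+00  1.000e-03  1.185e+00] F [-1.5 -0.3 -1.1] w0.0485 | shift [0.014 0.005 0.41 ] rot [-0.     0.001 -0.001] calls 1 per [0.014 0.005 0.41 ] [-0.     0.001 -0.001]
[-0.14  0.67 -0.41  1.61  0.32  0.93 -1.06]
```

View pics/s11.png

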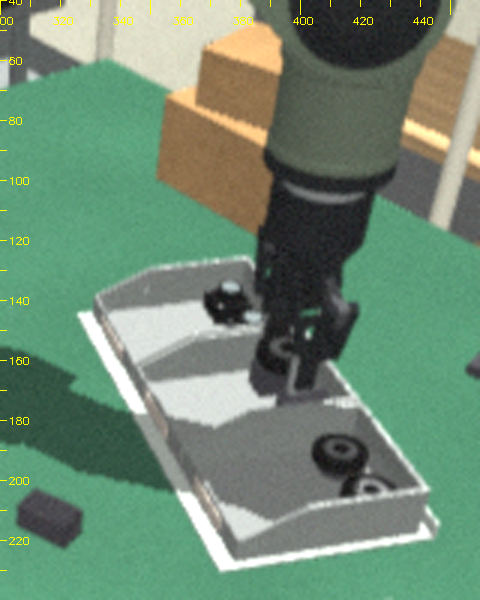

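View pics/w11.png

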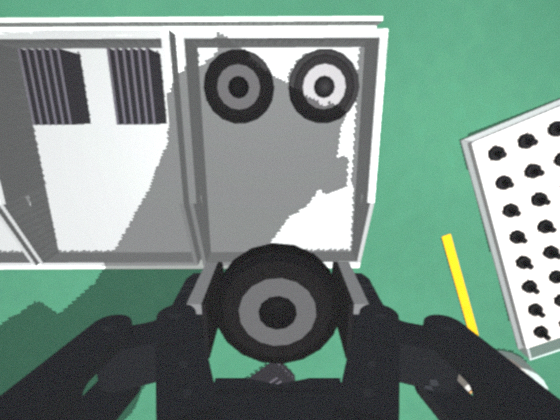

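```bash
python3 - <<'E'
from h import *
c=cams.get_calibration('wrist')
a,b=ray(c,239.5,87,.033),ray(c,324,86,.033);m=(a+b)/2;d=a-b;print(a,b,m,np.linalg.norm(d))
r=np.array([.375,.927]);print('free',m[:2]-.079*r)
h=(ray(c,55,88,.033)+ray(c,137,86,.033))/2;print('hs mid',h, 'free',h[:2]-.079*r)
f1,f2=ray(c,192,266,.028),ray(c,360,266,.028);print(f1,f2,np.linalg.norm(f1-f2),'free', ((f1+f2)/2)[:2]+.057*r)
E
```

```text
[0.61834072 0.29302279 0.033     ] [0.67324453 0.27137704 0.033     ] [0.64579262 0.28219991 0.033     ] 0.05901667176667895
free [0.61616762 0.20896691]
hs mid [0.52552376 0.33081353 0.033     ] free [0.49589876 0.25758053]
[0.52472922 0.18070345 0.028     ] [0.65381963 0.128059   0.028     ] 0.13941224034326802 free [0.61064942 0.20722022]
```

View pics/t11.png

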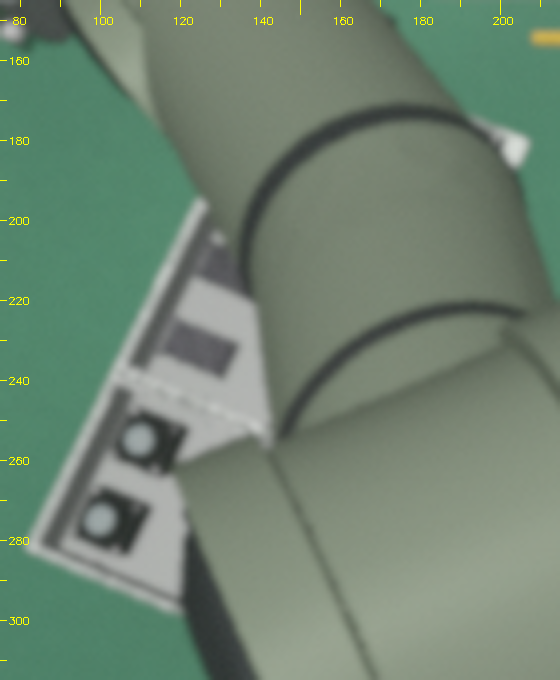

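Emit:
{"method": "arm_command", "body": {"deltas": [[0, 0.03, 0.02, 0.15, 0, 0, 0], [0, 0.03, 0.02, 0.35, 0, 0, 0], [0, 0.03, 0.02, 0.55, 0, 0, 0], [0, 0.03, 0.02, 0.7, 0, 0, 0], [0, 0.03, 0.02, 0.82, 0, 0, 0], [0, 0.03, 0.02, 0.87, 0, 0, 0], [0, 0.03, 0.02, 0.89, 0, 0, 0], [0, 0.03, 0.02, 0.89, 0, 0, 0]]}}

```text
clock: 18.18
position: [0.6138, 0.2064, -0.011]
tool_rot: [3.141, -0.001, 1.186]
force: [-0.5, -0.0, -0.4]
grip_width: 0.0483
```

```bash
python3 - <<'E'
from h import *
go(.613,.206,-.0185,1.186)
im=cams.grab_frame('wrist');cv2.imwrite('pics/w12.png',cv2.convertScaleAbs(im,alpha=1.5,beta=15))
E
```

```text
t18.18 [ 0.6138  0.2064 -0.011 ] [ 3.141e+00 -1.000e-03  1.186e+00] F [-0.5 -0.  -0.4] w0.0483 | shift [-0.005 -0.004  0.05 ] rot [ 0.001 -0.001 -0.001] calls 1 per [-0.005 -0.004  0.05 ] [ 0.001 -0.001 -0.001]
```

View pics/w12.png

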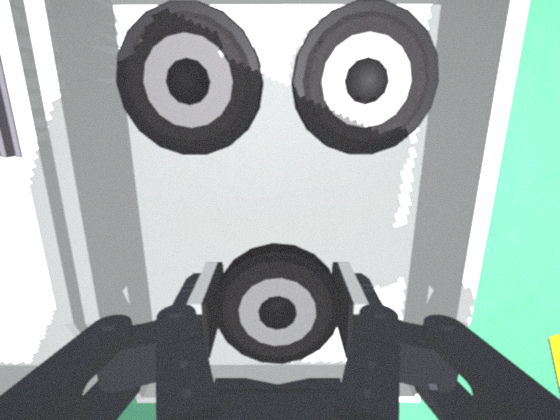

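Emit:
{"method": "arm_command", "body": {"deltas": [[0, 0, 0, 0.02, 0, 0, 0], [0, 0, 0, 0.03, 0, 0, 0], [0, 0, 0, 0.037, 0, 0, 0], [0, 0, 0, 0.037, 0, 0, 0]]}}

```text
clock: 18.73
position: [0.6134, 0.2063, -0.0172]
tool_rot: [-3.141, 0.0, 1.186]
force: [0.1, -0.1, -0.9]
grip_width: 0.0486
```

Emit:
{"method": "arm_command", "body": {"deltas": [[0, 0, 0, 0.007, 0, 0, 0], [0, 0, 0, 0.007, 0, 0, 0]]}}

```text
clock: 18.98
position: [0.6134, 0.2063, -0.0182]
tool_rot: [-3.142, 0.0, 1.186]
force: [0.4, 0.1, -0.6]
grip_width: 0.0485
```

Emit:
{"method": "arm_command", "body": {"deltas": [[0, 0, 0, 0.007, 0, 0, 0], [0, 0, 0, 0.007, 0, 0, 0]]}}

```text
clock: 19.23
position: [0.6135, 0.2063, -0.0184]
tool_rot: [3.141, 0.0, 1.185]
force: [-4.2, -2.3, 12.8]
grip_width: 0.0486
```

Emit:
{"method": "arm_command", "body": {"deltas": [[0.25, 0, 0, 0, 0, 0, 0], [0.4, 0, 0, 0, 0, 0, 0], [0.45, 0, 0, 0, 0, 0, 0], [0.45, 0, 0, -0.1, 0, 0, 0], [0.45, 0, 0, -0.35, 0, 0, 0], [0.45, 0, 0, -0.7, 0, 0, 0], [0.45, 0, 0, -1, 0, 0, 0], [0.45, 0, 0, -1, 0, 0, 0]]}}

```text
clock: 20.23
position: [0.6152, 0.207, 0.1354]
tool_rot: [3.137, -0.004, 1.185]
force: [-0.2, 0.3, -0.9]
grip_width: 0.0619
```

```bash
python3 - <<'E'
from h import *
go(.526,.0295,.13,.30);print(telemetry.observe()['qpos'].round(2))
im=cams.grab_frame('wrist');cv2.imwrite('pics/w13.png',cv2.convertScaleAbs(im,alpha=1.4,beta=15))
E
```

```text
t20.23 [0.6152 0.207  0.1354] [ 3.137 -0.004  1.185] F [-0.2  0.3 -0.9] w0.0619 | shift [-1.32  -0.106  0.03 ] rot [ 0.003 -0.008  1.127] calls 2.0 per [-0.66  -0.053  0.015] [ 0.002 -0.004  0.564]
[-0.14  0.66 -0.42  1.59  0.32  0.95 -1.05]
```

View pics/w13.png

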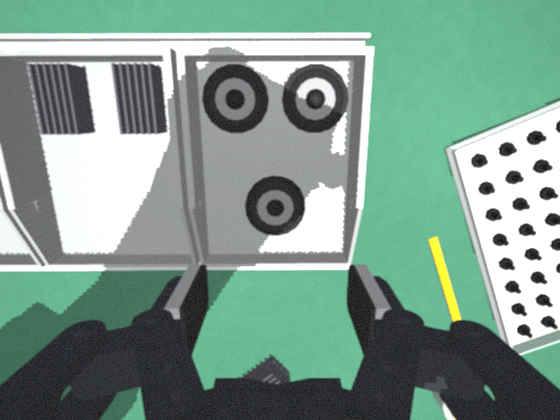

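Emit:
{"method": "arm_command", "body": {"deltas": [[0.8, -0.33, -0.03, 0, 0, 0, 0.2], [1, -0.66, -0.05, 0, 0, 0, 0.4], [1, -1, -0.08, 0, 0, 0, 0.6], [1, -1, -0.08, 0, 0, 0, 0.8], [1, -1, -0.08, 0, 0, 0, 0.9], [1, -1, -0.08, 0, 0, 0, 0.9]]}}

```text
clock: 21.02
position: [0.5454, 0.0718, 0.1303]
tool_rot: [-3.141, 0.001, 0.479]
force: [0.5, 0.5, -0.7]
grip_width: 0.0851
```

```bash
python3 - <<'E'
from h import *
go(.526,.0295,.13,.30);print(telemetry.observe()['qpos'].round(2))
c=cams.get_calibration('wrist');im=cams.grab_frame('wrist');cv2.imwrite('pics/w14.png',cv2.convertScaleAbs(im,alpha=1.8,beta=20))
print(proj(c,[.526,.0295,.026]))
E
```

```text
t21.02 [0.5454 0.0718 0.1303] [-3.141e+00  1.000e-03  4.790e-01] F [ 0.5  0.5 -0.7] w0.0851 | shift [-0.245  0.19   0.002] rot [-0.     0.001  0.228] calls 1 per [-0.245  0.19   0.002] [-0.     0.001  0.228]
[-0.05  0.51 -0.26  1.86  0.18  0.79 -1.49]
[np.float64(309.8), np.float64(245.4)]
```

View pics/w14.png

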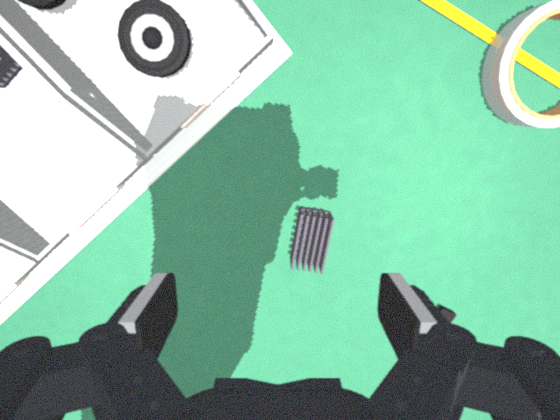

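```bash
python3 - <<'E'
from h import *
crop(cv2.imread('pics/w14.png'),270,190,350,290,6,'pics/w14c.png')
E
```

```text
(no output)
```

View pics/w14c.png

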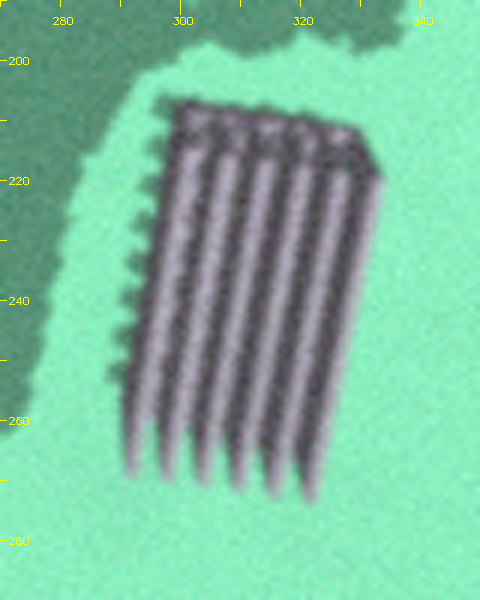

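```bash
python3 - <<'E'
from h import *
c=cams.get_calibration('wrist')
P=[ray(c,u,v,.026)[:2] for u,v in((300.5,215),(333.5,220),(322.5,273.5),(290,269))]
print(np.round(P,4),np.linalg.norm(P[0]-P[1]),np.linalg.norm(P[1]-P[2]))
m=np.mean(P,0);l=(P[0]+P[1]-P[2]-P[3]);yaw=np.arctan2(l[1],l[0]);w=P[0]-P[1];print(m,yaw,np.arctan2(w[1],w[0])-np.pi/2)
go(m[0],m[1],.03,yaw)
E
```

```text
[[0.5461 0.0495]
 [0.555  0.0232]
 [0.5083 0.007 ]
 [0.499  0.0341]] 0.027736316052921633 0.04937496718256231
[0.52711318 0.0284504 ] 0.3249676693644675 0.32428983686585644
t21.07 [0.5455 0.0719 0.1303] [-3.141e+00  1.000e-03  4.810e-01] F [ 1.4 -0.2 -0.4] w0.0853 | shift [-0.242  0.2    0.669] rot [-0.     0.001  0.199] calls 1 per [-0.242  0.2    0.669] [-0.     0.001  0.199]
```

Emit:
{"method": "arm_command", "body": {"deltas": [[0.8, -0.1, 0.1, 0.1, 0, 0, 0.1], [0.5, -0.24, 0.2, 0.35, 0, 0, 0.2], [0.2, -0.24, 0.2, 0.6, 0, 0, 0.2], [0.2, -0.24, 0.2, 0.67, 0, 0, 0.2], [0.2, -0.24, 0.2, 0.67, 0, 0, 0.2]]}}

```text
clock: 21.7
position: [0.5278, 0.029, 0.0303]
tool_rot: [-3.141, 0.001, 0.323]
force: [-0.0, -0.1, -0.3]
grip_width: 0.0513
```

```bash
python3 - <<'E'
from h import *
go(.527,.0285,-.014,.325)
im=cams.grab_frame('wrist');crop(cv2.convertScaleAbs(im,alpha=2,beta=20),180,180,380,380,3,'pics/w15.png')
E
```

```text
t21.70 [0.5278 0.029  0.0303] [-3.141e+00  1.000e-03  3.230e-01] F [-0.  -0.1 -0.3] w0.0513 | shift [-0.006  0.002  0.295] rot [-0.001  0.001 -0.002] calls 1 per [-0.006  0.002  0.295] [-0.001  0.001 -0.002]
```

View pics/w15.png

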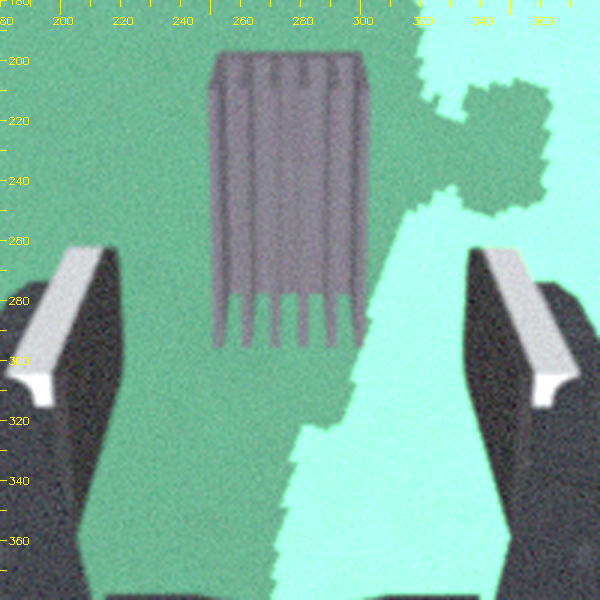

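Emit:
{"method": "arm_command", "body": {"deltas": [[0.2, 0, 0, 0.12, 0, 0, 0], [0, 0, 0, 0.24, 0, 0, 0], [-0.1, 0, 0, 0.28, 0, 0, 0], [-0.1, 0, 0, 0.28, 0, 0, 0]]}}

```text
clock: 22.25
position: [0.5275, 0.0286, -0.0122]
tool_rot: [-3.141, 0.001, 0.322]
force: [0.1, -0.4, -0.3]
grip_width: 0.0383
```

Emit:
{"method": "arm_command", "body": {"deltas": [[-0.3, 0, 0, 0, 0, 0, 0], [-0.45, 0, 0, 0, 0, 0, 0], [-0.5, 0, 0, 0, 0, 0, 0], [-0.5, 0, 0, 0, 0, 0, 0]]}}

```text
clock: 22.75
position: [0.5281, 0.0286, -0.0112]
tool_rot: [3.141, -0.001, 0.322]
force: [-1.5, 0.8, 6.6]
grip_width: 0.0267
```

```bash
python3 - <<'E'
from h import *
go(.49,.256,.12,1.186);print(telemetry.observe()['qpos'].round(2))
im=cams.grab_frame('wrist');crop(cv2.convertScaleAbs(im,alpha=2,beta=20),180,180,380,380,3,'pics/w16.png')
E
```

```text
t22.75 [ 0.5281  0.0286 -0.0112] [ 3.141e+00 -1.000e-03  3.220e-01] F [-1.5  0.8  6.6] w0.0267 | shift [ 0.239 -1.518 -0.875] rot [ 1.000e-03 -1.000e-03 -1.101e+00] calls 2.0 per [ 0.119 -0.759 -0.437] [ 0.   -0.   -0.55]
[-0.05  0.71 -0.15  1.98  0.23  0.46 -1.62]
```

View pics/w16.png

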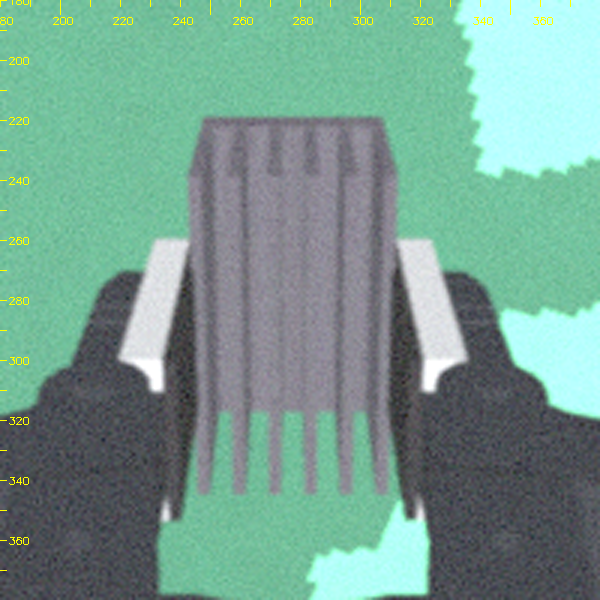

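Emit:
{"method": "arm_command", "body": {"deltas": [[-0.5, 0, 0, -0.03, 0, 0, 0], [-0.5, 0, 0, -0.1, 0, 0, 0], [-0.5, 0, 0, -0.3, 0, 0, 0], [-0.5, 0, 0, -0.55, 0, 0, 0], [-0.5, 0, 0, -0.8, 0, 0, 0], [-0.5, 0, 0, -0.9, 0, 0, 0], [-0.5, 0, 0, -0.9, 0, 0, 0]]}}

```text
clock: 23.68
position: [0.5282, 0.0285, 0.124]
tool_rot: [3.141, -0.002, 0.321]
force: [0.8, 0.2, -1.1]
grip_width: 0.027
```

Emit:
{"method": "arm_command", "body": {"deltas": [[-0.5, 0.03, -0.15, 0, 0, 0, -0.15], [-0.5, 0.07, -0.4, 0, 0, 0, -0.35], [-0.5, 0.1, -0.65, 0, 0, 0, -0.55], [-0.5, 0.14, -0.9, 0, 0, 0, -0.75], [-0.5, 0.15, -0.95, 0, 0, 0, -0.9], [-0.5, 0.15, -0.95, 0, 0, 0, -0.95], [-0.5, 0.15, -0.95, 0, 0, 0, -0.95]]}}

```text
clock: 24.55
position: [0.5039, 0.17, 0.1225]
tool_rot: [-3.141, 0.001, 1.065]
force: [1.1, 0.3, -0.4]
grip_width: 0.0268
```

```bash
python3 - <<'E'
from h import *
go(.49,.256,.12,1.186);print(telemetry.observe()['qpos'].round(2))
im=cams.grab_frame('wrist');cv2.imwrite('pics/w17.png',cv2.convertScaleAbs(im,alpha=1.4,beta=15))
E
```

```text
t24.55 [0.5039 0.17   0.1225] [-3.141e+00  1.000e-03  1.065e+00] F [ 1.1  0.3 -0.4] w0.0268 | shift [ 0.457 -0.359  0.017] rot [-0.001  0.001 -0.154] calls 1 per [ 0.457 -0.359  0.017] [-0.001  0.001 -0.154]
[-0.12  0.52 -0.42  1.91  0.29  0.78 -1.21]
```

View pics/w17.png

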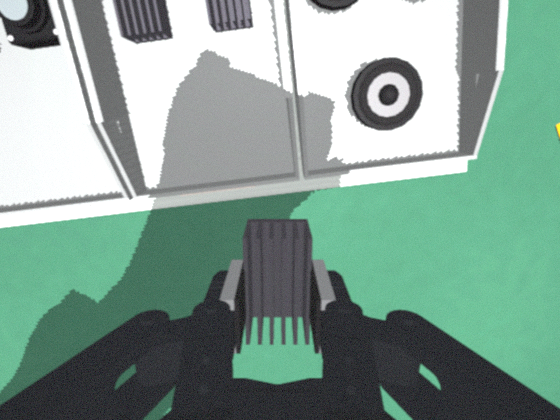

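Emit:
{"method": "arm_command", "body": {"deltas": [[-0.5, 0.15, -0.12, 0, 0, 0, -0.1], [-0.5, 0.35, -0.27, 0, 0, 0, -0.16], [-0.5, 0.46, -0.36, 0, 0, 0, -0.16], [-0.5, 0.46, -0.36, 0, 0, 0, -0.16], [-0.5, 0.46, -0.36, 0, 0, 0, -0.16]]}}

```text
clock: 25.22
position: [0.4904, 0.2562, 0.1231]
tool_rot: [3.141, 0.001, 1.191]
force: [1.0, 0.4, -0.7]
grip_width: 0.0269
```

```bash
python3 - <<'E'
from h import *
go(.49,.256,.003,1.186)
im=cams.grab_frame('wrist');cv2.imwrite('pics/w18.png',cv2.convertScaleAbs(im,alpha=1.2,beta=15))
E
```

```text
t25.23 [0.4904 0.2562 0.1231] [3.141e+00 1.000e-03 1.191e+00] F [ 1.   0.4 -0.7] w0.0269 | shift [-0.001 -0.002  0.801] rot [0.    0.001 0.007] calls 1 per [-0.001 -0.002  0.801] [0.    0.001 0.007]
```

View pics/w18.png

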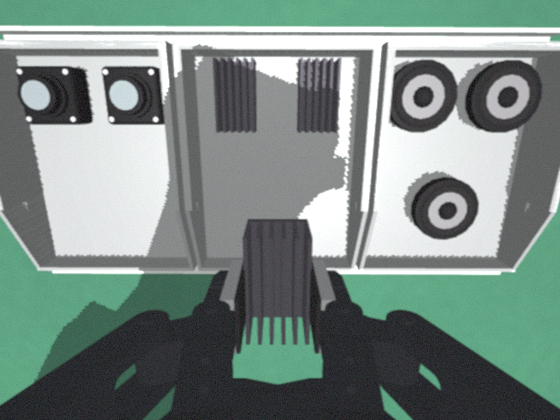

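Emit:
{"method": "arm_command", "body": {"deltas": [[-0.5, 0, 0, 0.12, 0, 0, 0], [-0.5, 0, 0, 0.32, 0, 0, 0], [-0.5, 0, 0, 0.52, 0, 0, 0], [-0.5, 0, 0, 0.68, 0, 0, 0], [-0.5, 0, 0, 0.77, 0, 0, 0], [-0.5, 0, 0, 0.81, 0, 0, 0], [-0.5, 0, 0, 0.82, 0, 0, 0], [-0.5, 0, 0, 0.825, 0, 0, 0]]}}

```text
clock: 26.28
position: [0.4904, 0.2575, 0.0001]
tool_rot: [3.141, -0.001, 1.193]
force: [0.4, -0.5, 0.2]
grip_width: 0.0272
```

Emit:
{"method": "arm_command", "body": {"deltas": [[-0.5, 0, 0, 0.008, 0, 0, 0], [-0.5, 0, 0, 0.012, 0, 0, 0], [-0.5, 0, 0, 0.012, 0, 0, 0]]}}

```text
clock: 26.65
position: [0.4901, 0.2574, -0.0021]
tool_rot: [3.142, -0.0, 1.193]
force: [-0.7, -0.9, -0.8]
grip_width: 0.0268
```

Emit:
{"method": "arm_command", "body": {"deltas": [[-0.5, 0, 0, 0.006, 0, 0, 0], [-0.5, 0, 0, 0.012, 0, 0, 0], [-0.5, 0, 0, 0.012, 0, 0, 0]]}}

```text
clock: 27.02
position: [0.49, 0.2574, -0.0041]
tool_rot: [-3.142, 0.0, 1.193]
force: [-0.1, -0.2, -0.3]
grip_width: 0.027
```

Emit:
{"method": "arm_command", "body": {"deltas": [[-0.5, 0, 0, 0.005, 0, 0, 0], [-0.5, 0, 0, 0.008, 0, 0, 0], [-0.5, 0, 0, 0.008, 0, 0, 0]]}}

```text
clock: 27.4
position: [0.4901, 0.2574, -0.0042]
tool_rot: [3.141, 0.0, 1.193]
force: [-6.4, -4.0, 25.2]
grip_width: 0.0272
```

Emit:
{"method": "arm_command", "body": {"deltas": [[-0.3, 0, 0, -0.004, 0, 0, 0], [-0.1, 0, 0, -0.004, 0, 0, 0], [0.1, 0, 0, -0.004, 0, 0, 0], [0.1, 0, 0, -0.15, 0, 0, 0], [0.1, 0, 0, -0.4, 0, 0, 0], [0.1, 0, 0, -0.7, 0, 0, 0], [0.2, 0, 0, -1, 0, 0, 0], [0.2, 0, 0, -1, 0, 0, 0]]}}

```text
clock: 28.4
position: [0.4915, 0.2582, 0.1478]
tool_rot: [3.138, -0.004, 1.193]
force: [0.7, -0.1, -0.2]
grip_width: 0.051
```

```bash
python3 - <<'E'
from h import *
go(.60,-.286,.14,1.186);print(telemetry.observe()['qpos'].round(2))
c=cams.get_calibration('wrist');print(c)
im=cams.grab_frame('wrist');cv2.imwrite('pics/w19.png',cv2.convertScaleAbs(im,alpha=1.2,beta=15))
E
```

```text
t28.40 [0.4915 0.2582 0.1478] [ 3.138 -0.004  1.193] F [ 0.7 -0.1 -0.2] w0.0510 | shift [-3.106  2.01   0.047] rot [ 0.004 -0.005  0.009] calls 4.0 per [-0.776  0.503  0.012] [ 0.001 -0.001  0.002]
[-0.24  0.52 -0.48  1.83  0.31  0.86 -1.25]
{'fx': 343.73376223815455, 'fy': 343.73376223815455, 'cx': 277.16934330030415, 'cy': 213.35503643866446, 'R': array([[ 0.92948299, -0.36884195,  0.00412233],
       [-0.35463058, -0.89048404,  0.28508826],
       [-0.10148165, -0.2664466 , -0.9584924 ]]), 't': array([-0.36267932,  0.3836965 ,  0.44071245])}
```

View pics/w19.png

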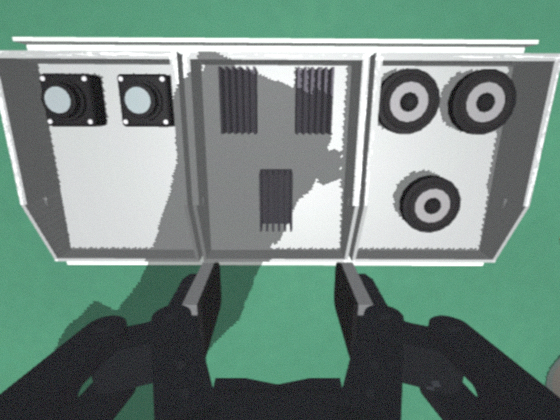

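```bash
python3 - <<'E'
from h import *
c=cams.get_calibration('wrist');r=np.array([.375,.927])
a,b=ray(c,58,100,.041),ray(c,142,100,.041);m=(a+b)/2;print(a,b,np.linalg.norm(a-b),'free',m[:2]-.074*r)
# camera loose from w5, pose then
s=cams.get_calibration('top')
E
```

```text
[0.36823469 0.39212956 0.041     ] [0.42668244 0.36894116 0.041     ] 0.06287957590215636 free [0.36970857 0.31193736]
```

Emit:
{"method": "arm_command", "body": {"deltas": [[0.5, -0.3, 0.2, 0, 0, 0, 0], [0.8, -0.65, 0.42, 0, 0, 0, 0], [1, -1, 0.65, 0, 0, 0, 0], [1, -1, 0.65, 0, 0, 0, 0]]}}

```text
clock: 28.95
position: [0.5255, 0.0766, 0.1434]
tool_rot: [-3.141, 0.003, 1.186]
force: [-1.0, 0.9, -0.2]
grip_width: 0.0853
```

Emit:
{"method": "arm_command", "body": {"deltas": [[1, -0.33, 0.22, 0, 0, 0, 0], [1, -0.66, 0.43, 0, 0, 0, 0], [1, -1, 0.65, 0, 0, 0, 0]]}}

```text
clock: 29.32
position: [0.5607, -0.0941, 0.1438]
tool_rot: [-3.14, -0.0, 1.195]
force: [1.7, -0.2, 1.1]
grip_width: 0.0853
```

Emit:
{"method": "arm_command", "body": {"deltas": [[1, -0.33, 0.22, 0, 0, 0, 0], [1, -0.66, 0.43, 0, 0, 0, 0], [1, -0.9, 0.6, 0, 0, 0, 0], [1, -0.9, 0.6, 0, 0, 0, 0]]}}

```text
clock: 29.82
position: [0.5942, -0.2549, 0.1429]
tool_rot: [-3.14, 0.001, 1.189]
force: [-0.8, 0.9, 0.2]
grip_width: 0.0854
```

```bash
python3 - <<'E'
from h import *
go(.60,-.286,.16,1.186);print(telemetry.observe()['qpos'].round(2))
c=cams.get_calibration('wrist');im=cams.grab_frame('wrist');o=cv2.convertScaleAbs(im,alpha=1.8,beta=20);cv2.imwrite('pics/w20.png',o)
u,v=map(int,proj(c,[.60,-.286,.022]));print(u,v)
crop(o,max(0,u-60),max(0,v-60),u+60,v+60,5,'pics/w20c.png')
E
```

```text
t29.82 [ 0.5942 -0.2549  0.1429] [-3.140e+00  1.000e-03  1.189e+00] F [-0.8  0.9  0.2] w0.0854 | shift [-0.178  0.113 -0.114] rot [-0.002  0.001  0.004] calls 1 per [-0.178  0.113 -0.114] [-0.002  0.001  0.004]
[ 0.57  0.65 -0.4   1.58  0.29  0.97 -0.3 ]
296 227
```

View pics/w20.png

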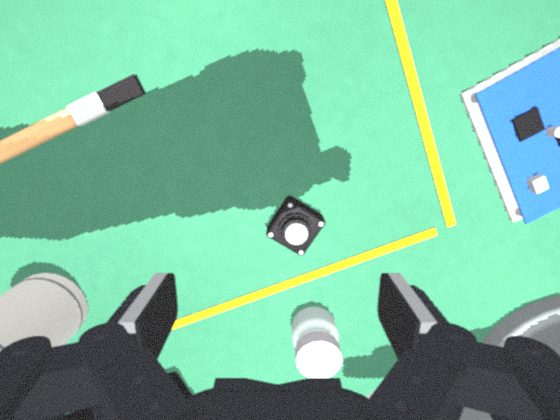

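View pics/w20c.png

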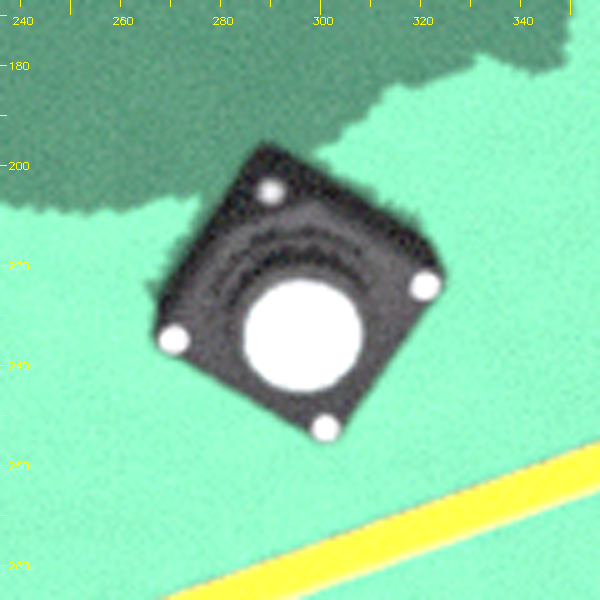

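```bash
python3 - <<'E'
from h import *
c=cams.get_calibration('wrist')
P=np.array([ray(c,u,v,.022)[:2] for u,v in((290,205.5),(321,224),(301,252.5),(270.5,235))])
print(P.round(4),[np.linalg.norm(P[i]-P[i-1]).round(4) for i in range(4)])
e=[P[1]-P[0],P[2]-P[1],P[2]-P[3],P[3]-P[0]]
print('edge angles deg',[np.degrees(np.arctan2(a[1],a[0])).round(1) for a in e],'mean',P.mean(0),'lens',ray(c,296.5,234,.034))
J=ray(c,319,360,.055);print('jar',J)
E
```

```text
[[ 0.6025 -0.2628]
 [ 0.6218 -0.2887]
 [ 0.5959 -0.3076]
 [ 0.5765 -0.2818]] [np.float64(0.0322), np.float64(0.0323), np.float64(0.0321), np.float64(0.0323)]
edge angles deg [np.float64(-53.3), np.float64(-143.9), np.float64(-53.2), np.float64(-143.8)] mean [ 0.5991687  -0.28520866] lens [ 0.59937038 -0.28509446  0.034     ]
jar [ 0.57744575 -0.39607117  0.055     ]
```

```bash
python3 - <<'E'
from h import *
go(.5993,-.2852,.035,.635)
E
```

```text
t29.88 [ 0.5943 -0.2523  0.1431] [-3.14  -0.     1.192] F [-0.1  1.9 -1. ] w0.0852 | shift [-0.192  0.113  0.721] rot [-0.003  0.     0.709] calls 1 per [-0.192  0.113  0.721] [-0.003  0.     0.709]
```

Emit:
{"method": "arm_command", "body": {"deltas": [[1, -0.1, 0.06, 0, 0, 0, 0.2], [1, -0.19, 0.11, 0.1, 0, 0, 0.42], [1, -0.19, 0.11, 0.3, 0, 0, 0.63], [0.7, -0.19, 0.11, 0.55, 0, 0, 0.71], [0.5, -0.19, 0.11, 0.7, 0, 0, 0.71], [0.5, -0.19, 0.11, 0.7, 0, 0, 0.71]]}}

```text
clock: 30.62
position: [0.5988, -0.2821, 0.0378]
tool_rot: [-3.138, 0.001, 0.638]
force: [0.1, 0.3, -0.1]
grip_width: 0.0641
```

```bash
python3 - <<'E'
from h import *
go(.5993,-.2852,-.016,.635)
im=cams.grab_frame('wrist');crop(cv2.convertScaleAbs(im,alpha=2,beta=20),180,180,380,380,3,'pics/w21.png')
E
```

```text
t30.62 [ 0.5988 -0.2821  0.0378] [-3.138e+00  1.000e-03  6.380e-01] F [ 0.1  0.3 -0.1] w0.0641 | shift [-0.009  0.02   0.359] rot [-0.005  0.002  0.004] calls 1 per [-0.009  0.02   0.359] [-0.005  0.002  0.004]
```

View pics/w21.png

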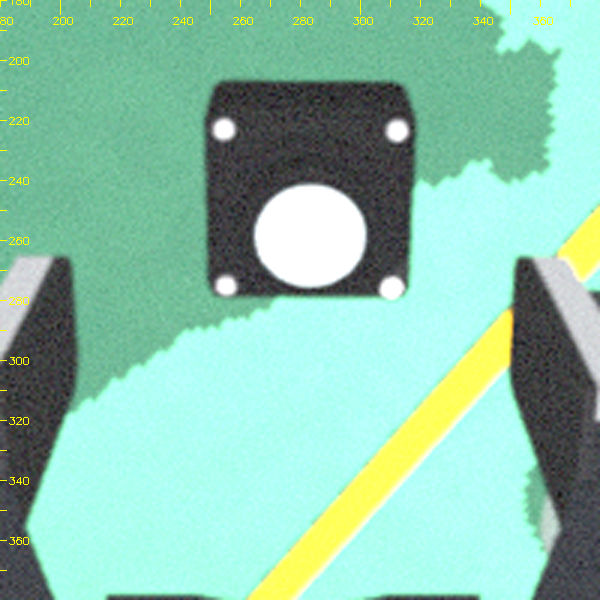

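Emit:
{"method": "arm_command", "body": {"deltas": [[0.5, -0.01, 0.02, 0.12, 0, 0, 0], [0.4, -0.01, 0.02, 0.26, 0, 0, 0], [0.3, -0.01, 0.02, 0.34, 0, 0, 0], [0.3, -0.01, 0.02, 0.36, 0, 0, 0], [0.3, -0.01, 0.02, 0.36, 0, 0, 0]]}}

```text
clock: 31.3
position: [0.6003, -0.2879, -0.0142]
tool_rot: [-3.142, -0.0, 0.636]
force: [-0.1, -0.7, 0.6]
grip_width: 0.0558
```

Emit:
{"method": "arm_command", "body": {"deltas": [[0.1, 0, 0, 0, 0, 0, 0], [-0.1, 0, 0, 0, 0, 0, 0], [-0.2, 0, 0, 0, 0, 0, 0], [-0.2, 0, 0, 0, 0, 0, 0], [-0.2, 0, 0, 0, 0, 0, 0]]}}

```text
clock: 31.92
position: [0.6005, -0.2881, -0.0134]
tool_rot: [3.141, -0.0, 0.636]
force: [-1.0, 1.0, 5.5]
grip_width: 0.0388
```

```bash
python3 - <<'E'
from h import *
go(.367,.308,.13,1.186)
im=cams.grab_frame('wrist');crop(cv2.convertScaleAbs(im,alpha=2,beta=20),180,180,380,380,3,'pics/w22.png')
E
```

```text
t31.93 [ 0.6005 -0.2881 -0.0134] [ 3.141 -0.     0.636] F [-1.   1.   5.5] w0.0388 | shift [ 1.107 -4.121 -0.959] rot [ 0.001 -0.    -0.701] calls 5.0 per [ 0.221 -0.824 -0.192] [ 0.   -0.   -0.14]
```

View pics/w22.png

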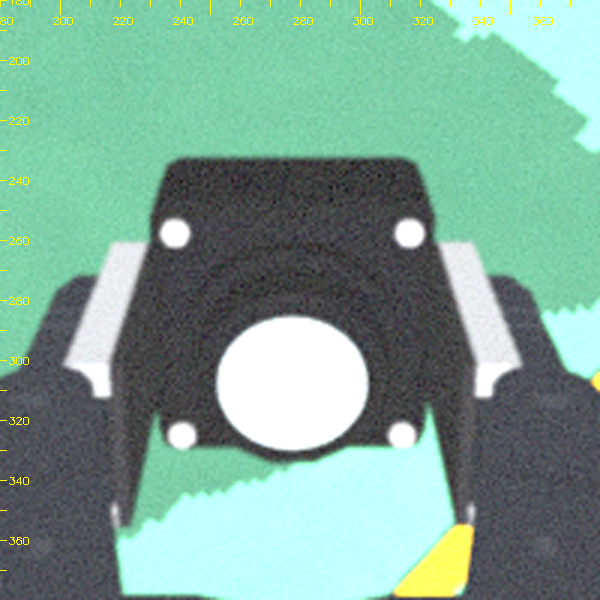

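Emit:
{"method": "arm_command", "body": {"deltas": [[-0.2, 0, 0, -0.03, 0, 0, 0], [-0.2, 0, 0, -0.1, 0, 0, 0], [-0.2, 0, 0, -0.3, 0, 0, 0], [-0.2, 0, 0, -0.55, 0, 0, 0], [-0.2, 0, 0, -0.8, 0, 0, 0], [-0.2, 0, 0, -0.96, 0, 0, 0], [-0.2, 0, 0, -0.96, 0, 0, 0]]}}

```text
clock: 32.85
position: [0.6012, -0.2884, 0.1324]
tool_rot: [3.138, -0.002, 0.636]
force: [0.3, 0.2, -0.2]
grip_width: 0.0386
```

Emit:
{"method": "arm_command", "body": {"deltas": [[-0.2, 0.03, -0.12, 0, 0, 0, 0], [-0.2, 0.09, -0.35, 0, 0, 0, 0], [-0.2, 0.17, -0.65, 0, 0, 0, 0], [-0.2, 0.26, -0.95, 0, 0, 0, 0]]}}

```text
clock: 33.35
position: [0.5458, -0.1488, 0.1292]
tool_rot: [-3.141, 0.0, 0.635]
force: [1.5, 0.4, -1.6]
grip_width: 0.0389
```

Emit:
{"method": "arm_command", "body": {"deltas": [[-0.2, 0.08, -0.3, 0, 0, 0, 0], [-0.2, 0.16, -0.6, 0, 0, 0, 0], [-0.2, 0.26, -0.95, 0, 0, 0, 0]]}}

```text
clock: 33.72
position: [0.4927, -0.0113, 0.1294]
tool_rot: [-3.141, 0.0, 0.635]
force: [1.3, 0.9, -1.0]
grip_width: 0.0387
```

Emit:
{"method": "arm_command", "body": {"deltas": [[-0.2, 0.08, -0.3, 0, 0, 0, 0], [-0.2, 0.16, -0.6, 0, 0, 0, 0], [-0.2, 0.25, -0.85, 0, 0, 0, 0], [-0.2, 0.26, -0.95, 0, 0, 0, 0]]}}

```text
clock: 34.22
position: [0.4395, 0.1275, 0.1295]
tool_rot: [-3.141, 0.0, 0.639]
force: [0.4, -0.6, -1.3]
grip_width: 0.0392
```

```bash
python3 - <<'E'
from h import *
go(.367,.308,.13,1.186);print(telemetry.observe()['qpos'].round(2))
E
```

```text
t34.23 [0.4395 0.1275 0.1295] [-3.141  0.     0.639] F [ 0.4 -0.6 -1.3] w0.0392 | shift [ 0.329 -1.254 -0.002] rot [-0.001 -0.    -0.697] calls 2.0 per [ 0.165 -0.627 -0.001] [-0.    -0.    -0.349]
[-0.14  0.39 -0.34  2.09  0.2   0.69 -1.54]
```

Emit:
{"method": "arm_command", "body": {"deltas": [[-0.2, 0.07, -0.25, 0, 0, 0, -0.15], [-0.2, 0.13, -0.5, 0, 0, 0, -0.35], [-0.2, 0.2, -0.75, 0, 0, 0, -0.55], [-0.2, 0.21, -0.8, 0, 0, 0, -0.68], [-0.2, 0.21, -0.8, 0, 0, 0, -0.7], [-0.2, 0.21, -0.8, 0, 0, 0, -0.7]]}}

```text
clock: 34.98
position: [0.3948, 0.2397, 0.1295]
tool_rot: [-3.142, 0.001, 1.182]
force: [0.9, 0.2, -0.5]
grip_width: 0.0391
```

```bash
python3 - <<'E'
from h import *
go(.367,.308,.13,1.186);print(telemetry.observe()['qpos'].round(2))
E
```

```text
t34.98 [0.3948 0.2397 0.1295] [-3.142e+00  1.000e-03  1.182e+00] F [ 0.9  0.2 -0.5] w0.0391 | shift [ 0.351 -0.344 -0.003] rot [-0.     0.001 -0.005] calls 1 per [ 0.351 -0.344 -0.003] [-0.     0.001 -0.005]
[-0.28  0.42 -0.49  2.07  0.3   0.72 -1.36]
```

Emit:
{"method": "arm_command", "body": {"deltas": [[-0.2, 0.15, -0.15, 0, 0, 0, 0], [-0.2, 0.3, -0.29, 0, 0, 0, 0], [-0.2, 0.35, -0.34, 0, 0, 0, 0], [-0.2, 0.35, -0.34, 0, 0, 0, 0], [-0.2, 0.35, -0.34, 0, 0, 0, 0]]}}

```text
clock: 35.6
position: [0.3675, 0.3074, 0.1297]
tool_rot: [3.141, 0.001, 1.184]
force: [0.7, -0.1, -0.7]
grip_width: 0.039
```

```bash
python3 - <<'E'
from h import *
go(.367,.308,.001,1.186);print(telemetry.observe()['qpos'].round(2))
im=cams.grab_frame('wrist');cv2.imwrite('pics/w23.png',cv2.convertScaleAbs(im,alpha=1.2,beta=15))
E
```

```text
t35.60 [0.3675 0.3074 0.1297] [3.141e+00 1.000e-03 1.184e+00] F [ 0.7 -0.1 -0.7] w0.0390 | shift [ 0.003 -0.005  0.858] rot [ 0.     0.001 -0.003] calls 1 per [ 0.003 -0.005  0.858] [ 0.     0.001 -0.003]
[-0.43  0.44 -0.5   2.03  0.31  0.74 -1.51]
```

View pics/w23.png

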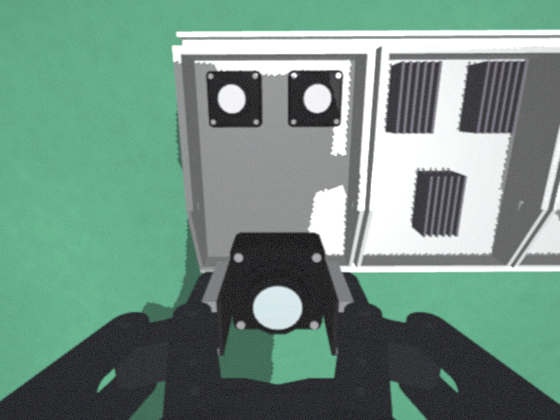

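Aligned and centred: the bin cameras sit at u 232 and 317, and the held module is at u 277. Lowering.

Emit:
{"method": "arm_command", "body": {"deltas": [[-0.2, 0, 0, 0.12, 0, 0, 0], [-0.2, 0, 0, 0.32, 0, 0, 0], [-0.2, 0, 0, 0.52, 0, 0, 0], [-0.2, 0, 0, 0.7, 0, 0, 0], [-0.2, 0, 0, 0.81, 0, 0, 0], [-0.2, 0, 0, 0.86, 0, 0, 0], [-0.2, 0, 0, 0.88, 0, 0, 0], [-0.2, 0, 0, 0.885, 0, 0, 0]]}}

```text
clock: 36.65
position: [0.3673, 0.3088, -0.0026]
tool_rot: [3.141, -0.001, 1.185]
force: [-0.5, -0.2, -0.4]
grip_width: 0.0392
```

Emit:
{"method": "arm_command", "body": {"deltas": [[-0.2, 0, 0, 0.006, 0, 0, 0], [-0.2, 0, 0, 0.01, 0, 0, 0], [-0.2, 0, 0, 0.01, 0, 0, 0]]}}

```text
clock: 37.02
position: [0.367, 0.3086, -0.0044]
tool_rot: [3.142, -0.0, 1.186]
force: [0.3, 0.1, -1.1]
grip_width: 0.0391
```

Emit:
{"method": "arm_command", "body": {"deltas": [[-0.2, 0, 0, 0.006, 0, 0, 0], [-0.2, 0, 0, 0.011, 0, 0, 0], [-0.2, 0, 0, 0.011, 0, 0, 0]]}}

```text
clock: 37.4
position: [0.367, 0.3086, -0.0062]
tool_rot: [-3.142, 0.0, 1.186]
force: [1.0, -0.2, -1.4]
grip_width: 0.0386
```

Emit:
{"method": "arm_command", "body": {"deltas": [[-0.2, 0, 0, 0.005, 0, 0, 0], [-0.2, 0, 0, 0.007, 0, 0, 0], [-0.2, 0, 0, 0.007, 0, 0, 0]]}}

```text
clock: 37.78
position: [0.367, 0.3086, -0.0066]
tool_rot: [3.141, -0.0, 1.186]
force: [-4.6, -3.7, 21.2]
grip_width: 0.0392
```

Emit:
{"method": "arm_command", "body": {"deltas": [[0, 0, 0, -0.004, 0, 0, 0], [0.2, 0, 0, -0.004, 0, 0, 0], [0.3, 0, 0, -0.004, 0, 0, 0], [0.3, 0, 0, -0.15, 0, 0, 0], [0.3, 0, 0, -0.4, 0, 0, 0], [0.3, 0, 0, -0.7, 0, 0, 0], [0.3, 0, 0, -1, 0, 0, 0], [0.3, 0, 0, -1, 0, 0, 0]]}}

```text
clock: 38.78
position: [0.3682, 0.3095, 0.1455]
tool_rot: [3.139, -0.004, 1.185]
force: [-0.8, 1.2, -0.5]
grip_width: 0.0556
```

```bash
python3 - <<'E'
from h import *
go(.45,.1,.2,1.186)
im=cams.grab_frame('wrist');cv2.imwrite('pics/w24.png',cv2.convertScaleAbs(im,alpha=1.2,beta=15))
E
```

```text
t38.77 [0.3682 0.3095 0.1455] [ 3.139 -0.004  1.185] F [-0.8  1.2 -0.5] w0.0556 | shift [-1.088  1.032 -0.365] rot [ 0.003 -0.005 -0.001] calls 2.0 per [-0.544  0.516 -0.183] [ 0.002 -0.003 -0.001]
```

View pics/w24.png

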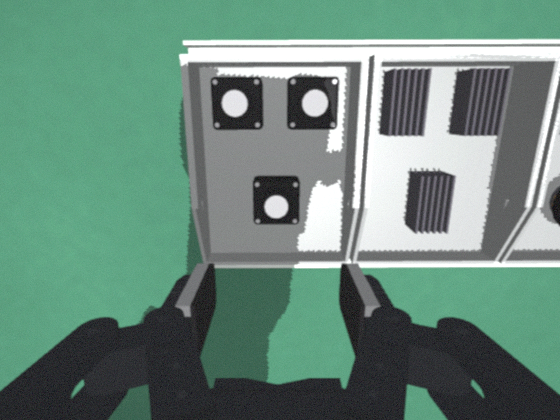

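Emit:
{"method": "arm_command", "body": {"deltas": [[0.3, -0.2, 0.2, -0.3, 0, 0, 0], [0.3, -0.5, 0.5, -0.4, 0, 0, 0], [0.3, -0.9, 0.9, -0.4, 0, 0, 0], [0.3, -1, 1, -0.4, 0, 0, 0], [0.3, -1, 1, -0.4, 0, 0, 0]]}}

```text
clock: 39.45
position: [0.4501, 0.1098, 0.2016]
tool_rot: [-3.141, 0.002, 1.18]
force: [-0.6, 0.2, -0.1]
grip_width: 0.0554
```

```bash
python3 - <<'E'
from h import *
cv2.imwrite('pics/sF.png',cams.grab_frame('scene'));cv2.imwrite('pics/tF.png',cams.grab_frame('top'));print(telemetry.observe()['position'])
c=cams.get_calibration('scene');print(proj(c,[.34,-.279,0]),proj(c,[.34,-.279,.165]))
E
```

```text
[0.44919282 0.11316289 0.20194814]
[np.float64(177.9), np.float64(219.9)] [np.float64(167.9), np.float64(168.3)]
```

View pics/sF.png

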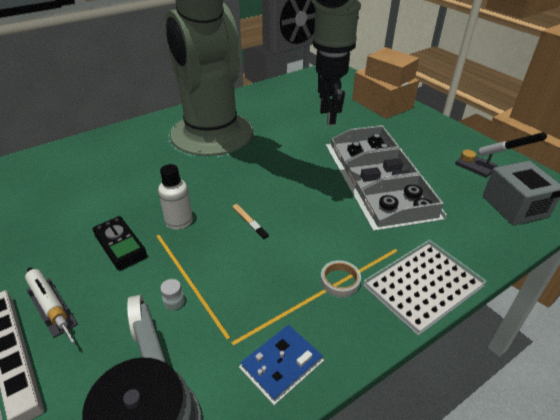

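View pics/tF.png

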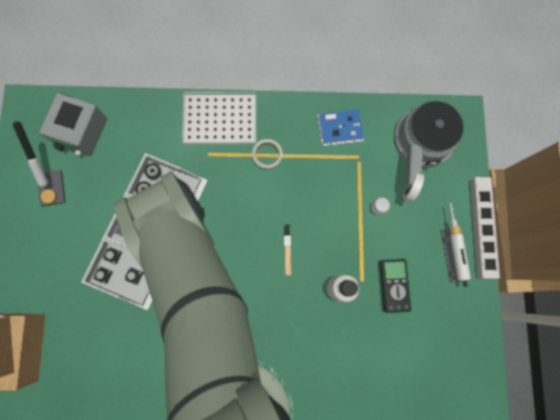

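The bottle stands upright at scene pixel (176,200). Each part is in its own bin, and the brush, roll, jar and meter are at their first pixel positions. Handing in.

```bash
python3 -c "
from workcell import job,telemetry
print(telemetry.observe()['clock'],job.job_done())"
```

```text
the job is handed in; nothing more can be done
39.55 None
```

The job is handed in at 39.6 s. The bottle stands upright at about (0.34, -0.28), 0.32 m from where it was, and each part lies flat, same way up, in its own bin.

**Last checks:** The wrist pictures show each part in the middle of the empty front part of its bin. Each was lowered until the force showed it touching the floor (13 to 25 N), then released. The final scene and top pictures show the bottle upright, and the brush, tape roll, jar and meter at the same pixels as at the start. The gripper is clear of everything.

**What disagreed:**
- **Fingertips:** They stand about 25 to 30 mm behind the reported TCP, not 17 mm ahead. My first close went over the bottle's cap without touching it, so I corrected by picture and force.
- **Forces:** The highest readings were 54 N at the wrist while closing on the driver, probably from the fingertips meeting the bench, and 32 N when setting the bottle down.
- **Cameras:** The top and wrist cameras differed by about 4 mm in x. I used the wrist camera for grasping.

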